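Pack and clamp lens plates in a swing-arm press

TASK

Clamp all the lens plates that lie on the desk in the little swing-arm press: pile them flat and squarely on its anvil, edges flush, together with just those plain packers that bring the pile to 80 mm, so that it fills the gap under the raised foot snugly without forcing; the order in the pile does not matter. Then swing the arm fully home over the pile and screw the knob clockwise all the way down to its stop, so that the foot holds the pile. Leave the packers you do not need lying on the desk away from the pile, and do not disturb the other things.

Things in the scene. Friction and masses are not known exactly. Their poses are not given: they have to be found in the camera images.
- anvil_top (a point): Centre of the top of the press's anvil, a steel block 70 x 44 mm whose top stands 22 mm above the desk and 12 mm above the press's grey base plate (70 mm wide, from 55 mm before to 165 mm behind this point, 10 mm thick). The press is fixed to the desk. x points along the anvil's 70 mm towards the post, y across, z up. The vertical post (26 mm thick, 148 mm high) stands 130 mm along x from here. The arm turns about the post.
- press_arm (a joint): Angle of the swing arm about the post, rad: 0 is home against its stop, with the foot and knob exactly over the anvil's centre; it grows as the arm swings out to the anvil's -y side (at 1.57 the arm points along -y). It stays where it is left (stiff hinge, about 0.2 N m). The arm is 24 mm wide, its underside 119 mm above the desk and its top 143 mm; the knob sits at its end, 130 mm from the post. The arm can be moved by holding the knob and leading it round the arc.
- press_knob (a joint): Turn of the screw knob, rad: 0 fully raised, 8.5 fully down at its stop. It turns clockwise seen from above and lowers the foot (and knob) 0.71 mm a radian, 6 mm in all; it stays where it is left and takes about 0.05 N m.
- knob_grip (a point): Centre of the black round knob on the end of the arm (42 mm across, 26 mm high; this point is half-way up, on its axis; 165 mm above the desk when raised).
- press_foot: Round pressing foot under the knob, 32 mm across; this point is the middle of its underside. With the knob at 0 it is 83 mm above the anvil top; with the knob fully down 77 mm. The foot is sprung: it gives up to 6 mm upwards with 3 to 12 N in the working range, so a pile 80 mm high is held and cannot be overtightened, one of 72 mm is not reached, and one of 88 mm does not let the foot pass over it.
- lens_a_mid (a point): Lens plate: a black flat block 70 x 44 mm and 16 mm thick with a round glass window in each face, lying flat on the desk; its position is given at its centre, half-way up; x along its 70 mm, y along its 44 mm, z up. A half turn, or which face is up, makes no difference. May be absent.
- lens_b_mid (a point): Lens plate: a black flat block 70 x 44 mm and 16 mm thick with a round glass window in each face, lying flat on the desk; its position is given at its centre, half-way up; x along its 70 mm, y along its 44 mm, z up. A half turn, or which face is up, makes no difference. May be absent.
- lens_c_mid (a point): Lens plate: a black flat block 70 x 44 mm and 24 mm thick with a rectangular glass window in each face, lying flat on the desk; its position is given at its centre, half-way up; x along its 70 mm, y along its 44 mm, z up. A half turn, or which face is up, makes no difference. May be absent.
- packer_8_mid (a point): Packer: a plain flat aluminium block 70 x 44 mm and 8 mm thick, with 1 small dark hole in a row on each face (one for each 8 mm of thickness), lying flat on the desk; its position is given at its centre, half-way up; x along its 70 mm, y along its 44 mm, z up. A half turn, or which face is up, makes no difference. Always there.
- packer_16_mid (a point): Packer: a plain flat aluminium block 70 x 44 mm and 16 mm thick, with 2 small dark holes in a row on each face (one for each 8 mm of thickness), lying flat on the desk; its position is given at its centre, half-way up; x along its 70 mm, y along its 44 mm, z up. A half turn, or which face is up, makes no difference. Always there.
- packer_24_mid (a point): Packer: a plain flat aluminium block 70 x 44 mm and 24 mm thick, with 3 small dark holes in a row on each face (one for each 8 mm of thickness), lying flat on the desk; its position is given at its centre, half-way up; x along its 70 mm, y along its 44 mm, z up. A half turn, or which face is up, makes no difference. Always there.
- packer_32_mid (a point): Packer: a plain flat aluminium block 70 x 44 mm and 32 mm thick, with 4 small dark holes in a row on each face (one for each 8 mm of thickness), lying flat on the desk; its position is given at its centre, half-way up; x along its 70 mm, y along its 44 mm, z up. A half turn, or which face is up, makes no difference. Always there.
- lens_cap: Bystander: black lens cap lying flat, 42 mm across, 8 mm high; origin under its centre.
- case: Bystander: black round objective case standing, 37 mm across, 48 mm high; origin under its centre.
- tweezers: Bystander: steel tweezers lying, 122 mm long, 10 mm high; origin under the centre.

How it is judged:
By the outcome, as a careful person would: the job done as asked, in the order asked, and still so for the second after the job is handed in, with the robot touching nothing.
Of lens_a, lens_b, lens_c only 1 to 3 are there at a start; the rules pass over those that are not, and their reading is None.
At some moment in a run one of lens_a, lens_b, lens_c, packer_8, packer_16, packer_24, packer_32 may be knocked a few centimetres aside while the robot is not near it.
Once in a run the grip may slacken for a moment while it holds something.
It also fails if it takes over 210 s, if anything falls off the work surface, if the arm or the gripper's body presses on something with over 40 N, if the wrist force passes 120 N, or if a joint passes its speed limit or range.

ROBOT

A 7-joint arm with a two-finger parallel gripper is mounted at the origin on a cart in front of the work surface, level with it; the furniture and walls round the work are solid. World frame = base frame: x ahead of the robot, y to its left, z up, the work surface at z = 0. Lengths are in m, angles in rad, forces in N, time in s.
With the tool pointing down it reaches from about 0.4 to 0.85 m from the base axis. Payload 10.4 kg.
Tool frame: the origin (TCP) lies on the centre line of the jaws, within the pads' length; the fingertips stand 8 mm ahead of it and the grasp point (between the pads) lies 11 mm behind it (r.finger_overhang is the distance from the TCP to the fingertips, in m); z points along the fingers, y is the line along which they close (so a half turn about z gives the same grasp; the last joint's range is limited). The gripper opens to 87 mm and grips with 3 to 60 N. Pads are 19 mm wide; open, the fingers measure 117 mm over their backs; the gripper's body (75 mm by 190 mm) begins 51 mm behind the grasp point.
Start: joints at [1.241, 0.332, -0.065, 1.46, 0.022, 1.35, -0.088], TCP at [0.189, -0.596, 0.231] pointing down, gripper open.
Joint ranges: [-2.6, 2.6], [-0.5, 2.12], [-1.47, 1.34], [0.16, 2.42], [-1.27, 4.41], [0.06, 2.06], [-2.6, 2.6]. Speed limits (rad/s): [2.22, 2.22, 2.79, 2.79, 3.14, 3.14, 3.14].

INTERFACE

Orientations are given as a unit quaternion [x, y, z, w].
In Python, from bench import r, vision gives the robot as it stands.
- The arm moves only by the tool drive_tool, never from a script. Its argument "series" is a list of rows, each a list of 2 entries, a list of its own where there are three numbers: the shift along the world's x, y, z in cm, then the turn about the world's z in degrees. A call has exactly 10 rows; each row shifts and turns the commanded pose from where the row before left it; what a row does not reach is not made up. A row lasts 1/8 s, in which the tool goes at most 62.5 mm and 10.7 degrees, less where a joint would pass 70% of its speed; a pose out of reach is approached as far as the arm can. A call with a gripper value outside its range is refused whole. "hand" is the closure, from 0 (fully open) to 1 (shut), set as the call begins (left out, the last holds). The fingers move at their own pace and stop on an object; "newtons" is the grip in N (left out, the last holds). Time passes only in rows, so rows that do not move let the fingers close, or fill a call up. It gives the time, the measured TCP pose, the force, the opening and the grip force at its end, in the units of the state.
- r.read_state(): the state, without advancing time (a new reading comes with each control period).
- vision.camera(name): name is "side" or "top" or "wrist"; returns a dict with "color" (384x512x3 uint8, red, green, blue), "intrinsics" (3x3 intrinsics, pixels), "R" (3x3) and "t" (3): a world point X has camera coordinates R X + t; the wrist camera has in their place "mount" (4x4, takes a point from camera to tool coordinates, whose origin is the TCP and whose axes are the flange's). Camera axes: x right, y down, z forward; pixel columns grow to the right and rows downward; lengths in m; the calibration is good to about 2 mm. A picture is of the moment at which its call begins: read the wrist's pose just before it. There is no depth.
- r.close_job(): hands the job in; it is judged then, once.
The state is a dict: "time": time; "joint_positions": joint angles; "joint_vel": joint speeds; "joint_torque": joint torques, N m; "ee_pos": TCP position; "eef_rot": TCP orientation; "ft_force": force on the tool from outside, world axes, zero at the start; "torque": the same for the moment, N m; "width": finger opening in m; "grip_force": force on a finger pad.
Only numpy, scipy, OpenCV 4.12 (cv2) and the standard library are available. Lean on these libraries where they do the work, as an engineer would, in place of code of your own. Each camera call takes 0.05 s, during which the arm holds its last target. There are 200 camera calls.

## Working session

There is one attempt and no reset: what is moved stays moved. The work goes in short steps, Python scripts to look and compute and a tool call to move; the robot and the scene stay as the last step left them, time stands still between calls to the robot, and variables do not carry over. Pictures are saved under pics/ and viewed, at most 14 in all, crops included, and the job is handed in when it is done.

Besides the shell and the picture viewer there is one more tool, called after "Call:" by a JSON object that holds its "api" and its "payload", one argument or row to a line. drive_tool: Moves the arm, as the interface text tells. Its arguments: {"type":"object","properties":{"series":{"type":"array"},"hand":{"type":"number"},"newtons":{"type":"number"}},"required":["series"]}

```bash
ls; mkdir -p pics
python3 - <<'E'
from bench import r, vision
import cv2,numpy as np
s=r.read_state(); print(s['time'],s['ee_pos'],s['eef_rot'],s['width'],r.finger_overhang)
for n in ("top","side"):
    c=vision.camera(n); cv2.imwrite(f"pics/{n}0.png",c["color"][:,:,::-1]); print(n,c["intrinsics"],c["R"],c["t"])
c=vision.camera("wrist"); print(c["mount"])
E
```

```text
pics
0.0 [ 0.18863438 -0.59545967  0.2297627 ] [ 9.88253983e-01  1.52818757e-01 -1.48253973e-04 -6.86795496e-04] 0.08695214593073113 0.008
top [[422.08016881   0.         250.52359228]
 [  0.         422.08016881 198.80769393]
 [  0.           0.           1.        ]] [[ 9.76118652e-03 -9.99950099e-01  2.12577944e-03]
 [-9.70207906e-01 -9.98546176e-03 -2.42067984e-01]
 [ 2.42077131e-01  3.00422717e-04 -9.70256962e-01]] [0.02056476 0.55389292 1.05955115]
side [[489.51089343   0.         243.71144923]
 [  0.         489.51089343 188.74243637]
 [  0.           0.           1.        ]] [[ 0.56403846  0.82568925 -0.00989335]
 [ 0.72562869 -0.50133301 -0.4713048 ]
 [-0.39411117  0.25865513 -0.88191491]] [-0.32995717 -0.33167816  1.40286321]
[[-4.37694536e-04 -9.70253089e-01 -2.42092443e-01  6.53318008e-02]
 [ 9.99999847e-01 -5.06524321e-04  2.22073510e-04 -1.65140018e-04]
 [-3.38093220e-04 -2.42092308e-01  9.70253163e-01 -1.54481704e-01]
 [ 0.00000000e+00  0.00000000e+00  0.00000000e+00  1.00000000e+00]]
```

View pics/top0.png

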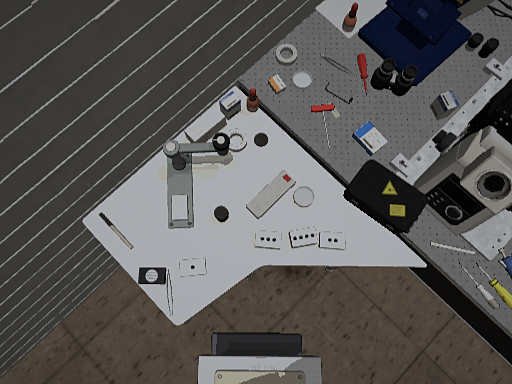

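View pics/side0.png

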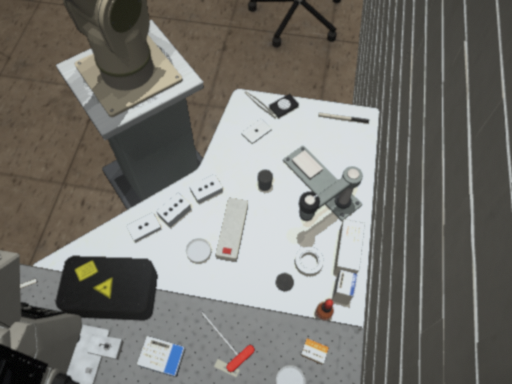

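The top view shows one lens plate with a round window, so 16 mm, at (152,275). The packers are the 8 at (192,267), the 24 at (267,239), the 32 at (303,237) and the 16 at (333,240). The anvil is at about (180,206) and the knob at (221,142), with the arm swung out. 80 − 16 = 64 = 32 + 24 + 8, so the 16 packer stays.

```bash
cat > h.py <<'E'
from bench import r, vision
import cv2,numpy as np
from scipy.spatial.transform import Rotation as Ro
def cam(n):
    s=r.read_state(); c=vision.camera(n); K=c["intrinsics"]
    if n=="wrist":
        M=np.asarray(c["mount"]); Rt=Ro.from_quat(s["eef_rot"]).as_matrix()
        Rc=Rt@M[:3,:3]; o=Rt@M[:3,3]+s["ee_pos"]   # cam->world
    else: Rc=np.asarray(c["R"]).T; o=-Rc@c["t"]
    return c["color"][:,:,::-1].copy(),K,Rc,o
def ray(p,K,Rc,o,z):
    p=np.atleast_2d(p).astype(float)
    d=np.c_[p,np.ones(len(p))]@np.linalg.inv(K).T@Rc.T
    return (o+d*((z-o[2])/d[:,2])[:,None])[:,:2]
def proj(X,K,Rc,o):
    q=(np.atleast_2d(X)-o)@Rc@K.T
    return q[:,:2]/q[:,2:]
def yaw(s):
    x=Ro.from_quat(s["eef_rot"]).as_matrix()[:,0]; return np.degrees(np.arctan2(x[1],x[0]))
E
python3 - <<'E'
from h import *
im,K,Rc,o=cam("top"); print(o)
for n,p,z in [("lens",(152,275),.016),("p8",(192,267),.008),("p24",(267,239),.024),("p32",(303,237),.032),("p16",(333,240),.016),("anvil",(180,207),.022),("knob",(221,142),.178),("post",(172,148),.148),("case",(221,213),.048)]:
    print(n,ray(p,K,Rc,o,z).round(3))
s=r.read_state();print(s["ee_pos"],yaw(s),s["joint_positions"])
im,*_=cam("wrist"); cv2.imwrite("pics/w0.png",im)
t=cv2.imread("pics/top0.png")[110:330,80:360]; cv2.imwrite("pics/t0c.png",cv2.resize(t,None,fx=2.7,fy=2.7,interpolation=cv2.INTER_CUBIC))
E
```

```text
[0.28069745 0.0257763  1.1620729 ]
lens [[0.354 0.288]]
p8 [[0.377 0.183]]
p24 [[ 0.453 -0.02 ]]
p32 [[ 0.458 -0.117]]
p16 [[ 0.453 -0.2  ]]
anvil [[0.54  0.221]]
knob [[0.671 0.101]]
post [[0.665 0.228]]
case [[0.518 0.105]]
[ 0.188693   -0.59562585  0.23009316] 17.577362081617576 [ 1.24141768  0.33260347 -0.06471859  1.46058204  0.02161746  1.34987821
 -0.08853064]
```

View pics/t0c.png

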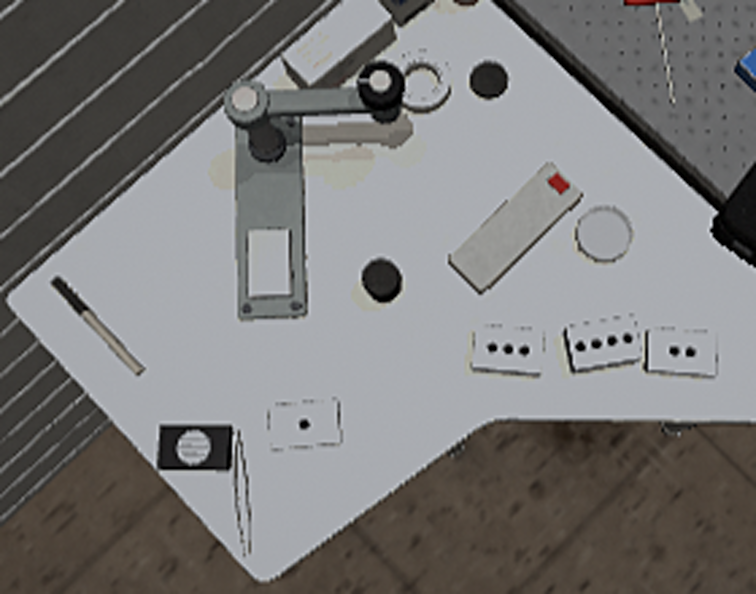

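Call:
{"api": "drive_tool", "payload": {
  "series": [
    [[2.7,4.8,0],7.2],
    [[2.7,4.8,0],7.2],
    [[2.7,4.8,0],7.2],
    [[2.7,4.8,0],7.2],
    [[2.7,4.8,0],7.2],
    [[2.7,4.8,0],7.2],
    [[2.7,4.8,0],7.2],
    [[2.7,4.8,0],7.2],
    [[2.7,4.8,0],7.2],
    [[2.7,4.8,0],7.6]
  ],
  "hand": 0,
  "newtons": 30
}}

```text
time: 1.5
ee_pos: [0.4594, -0.1142, 0.2308]
eef_rot: [0.706, 0.708, 0.0, 0.0]
ft_force: [1.0, -0.9, -0.1]
width: 0.0873
grip_force: 0.0
```

Run:
```python
from h import *
im,K,Rc,o=cam("wrist"); s=r.read_state();print(s["ee_pos"],yaw(s),s["joint_positions"],o)
cv2.imwrite("pics/w1.png",im)
```

```text
[ 0.46221468 -0.10683244  0.23111719] 91.05614106391883 [ 0.74125347  0.03194241 -0.61290354  1.81564133  0.01656829  1.29760195
  0.14258851] [ 0.45872792 -0.04847999  0.38523034]
```

View pics/w1.png

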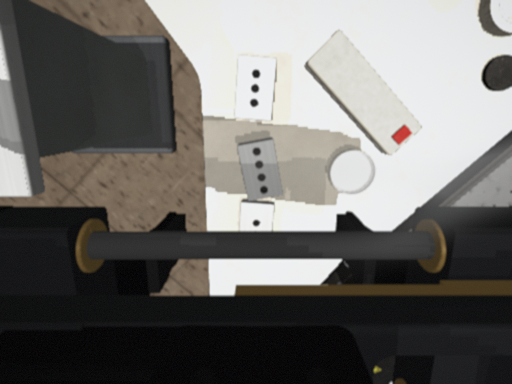

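The wrist view shows the 24 packer at (256,88), the 32 at (259,170) and the 16 partly hidden at (256,222). The dark hole rows are clear.

```bash
cat >> h.py <<'E'
def holes(im,thr=70,amin=15,amax=160):
    g=cv2.cvtColor(im,cv2.COLOR_BGR2GRAY)
    n,l,st,ce=cv2.connectedComponentsWithStats((g<thr).astype(np.uint8))
    return np.array([ce[i] for i in range(1,n) if amin<st[i,4]<amax and .5<st[i,2]/st[i,3]<2])
def packer(k,guess,n="wrist",R=.06):
    """centre xy and long-axis yaw of the packer with k holes near guess"""
    im,K,Rc,o=cam(n); z=.008*k
    P=ray(holes(im),K,Rc,o,z); P=P[np.linalg.norm(P-guess,axis=1)<R]
    if len(P)!=k: print("holes",len(P),P.round(4))
    c=P.mean(0); d=np.linalg.svd(P-c)[2][0] if len(P)>1 else [0,1]
    return c,np.degrees(np.arctan2(d[1],d[0]))%180,P
E
python3 - <<'E'
from h import *
s=r.read_state();print(s["ee_pos"],yaw(s))
for k,g in((4,(.458,-.117)),(3,(.453,-.02))):
    c,a,P=packer(k,g,R=.045); print(k,c.round(4),a.round(1),P.round(4).tolist())
s=r.read_state();print(s["ee_pos"],yaw(s),s["joint_positions"],s["joint_vel"].round(3))
E
```

```text
[ 0.46221468 -0.10683244  0.23111719] 91.05614106391883
4 [ 0.4584 -0.1164] 100.9 [[0.4537, -0.0927], [0.4571, -0.1085], [0.46, -0.1244], [0.4629, -0.1398]]
3 [ 0.4519 -0.0207] 85.4 [[0.4532, -0.0044], [0.452, -0.0207], [0.4506, -0.0368]]
[ 0.45973623 -0.11293567  0.23067588] 90.32695196955663 [ 0.74590161  0.03064329 -0.60487387  1.81757732  0.01745486  1.29844812
  0.14226475] [ 0.038 -0.007  0.067  0.013  0.012  0.004 -0.002]
```

Call:
{"api": "drive_tool", "payload": {
  "series": [
    [[0,0,-3],5.5],
    [[0,0,-4],5.5],
    [[0,0,-4],0],
    [[0,0,-4],0],
    [[0,0,-3],0],
    [[0,0,-2],0],
    [[0,0,-1],0],
    [[0,0,-0.6],0],
    [[0,0,0],0],
    [[0,0,0],0]
  ]
}}

```text
time: 2.9
ee_pos: [0.4592, -0.116, 0.0152]
eef_rot: [0.636, 0.771, 0.0, 0.001]
ft_force: [-0.2, -0.1, -0.2]
width: 0.0872
grip_force: 0.0
```

Call:
{"api": "drive_tool", "payload": {
  "series": [
    [[0,0,0],0],
    [[0,0,0],0],
    [[0,0,0],0],
    [[0,0,0],0],
    [[0,0,0],0],
    [[0,0,0],0],
    [[0,0,0],0],
    [[0,0,0],0],
    [[0,0,0],0],
    [[0,0,0],0]
  ],
  "hand": 1,
  "newtons": 40
}}

```text
time: 4.15
ee_pos: [0.4588, -0.1158, 0.0146]
eef_rot: [0.636, 0.772, 0.0, 0.0]
ft_force: [0.5, -0.4, -0.4]
width: 0.0433
grip_force: 40.0
```

Call:
{"api": "drive_tool", "payload": {
  "series": [
    [[0,0,1],0],
    [[0,0,3],0],
    [[0,0,5],0],
    [[0,2,5],0],
    [[1.1,4,5],0],
    [[2,5,2.5],-5],
    [[2,5,0],-6],
    [[2,5,0],0],
    [[1,4,0],0],
    [[0,1.6,0],0]
  ]
}}

```text
time: 5.4
ee_pos: [0.5388, 0.1515, 0.2278]
eef_rot: [0.706, 0.708, 0.0, -0.001]
ft_force: [-0.2, -1.2, -2.2]
width: 0.0439
grip_force: 40.0
```

Call:
{"api": "drive_tool", "payload": {
  "series": [
    [[0,0,0],0],
    [[0,0,0],0],
    [[0,0,0],0],
    [[0,0,0],0],
    [[0,0,0],0],
    [[0,0,0],0],
    [[0,0,0],0],
    [[0,0,0],0],
    [[0,0,0],0],
    [[0,0,0],0]
  ]
}}

```text
time: 6.65
ee_pos: [0.5393, 0.1487, 0.2276]
eef_rot: [0.707, 0.707, 0.0, 0.0]
ft_force: [-0.3, -0.4, -1.5]
width: 0.0437
grip_force: 40.0
```

Run:
```python
from h import *
im,K,Rc,o=cam("wrist"); s=r.read_state();print(s["ee_pos"],yaw(s),o)
cv2.imwrite("pics/w2.png",im); np.savez("w2.npz",im=im,K=K,Rc=Rc,o=o)
```

```text
[0.53935871 0.14863197 0.22764285] 89.97869379487398 [0.5390504  0.21433547 0.38212933]
```

View pics/w2.png

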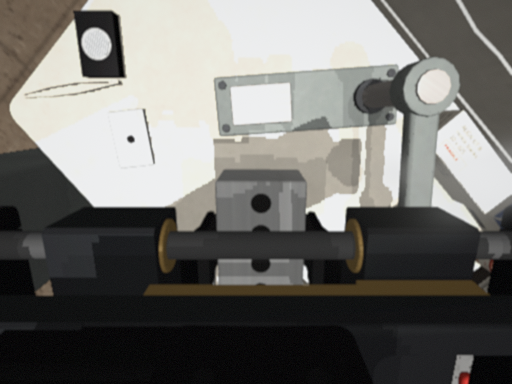

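The anvil's white top is at about (262,104), with the base long axis running right to the post. The lens is at (98,45), the 8 packer at (131,139), and the held 32 plate at (261,230).

```bash
cat >> h.py <<'E'
def blob(m,seed):
    n,l=cv2.connectedComponents(m.astype(np.uint8)); k=l[int(seed[1]),int(seed[0])]
    return max(cv2.findContours((l==k).astype(np.uint8),cv2.RETR_EXTERNAL,cv2.CHAIN_APPROX_NONE)[0],key=cv2.contourArea)[:,0]
def rect(cnt,K,Rc,o,z):
    """centre, long side, short side, long-axis yaw of a face contour on plane z"""
    W=ray(cnt+0.0,K,Rc,o,z)*1000
    c,(w,h),_=q=cv2.minAreaRect(W.astype(np.float32)); b=cv2.boxPoints(q)
    e=max((b[1]-b[0],b[2]-b[1]),key=np.linalg.norm)
    return np.array(c)/1000,max(w,h),min(w,h),np.degrees(np.arctan2(e[1],e[0]))%180
E
python3 - <<'E'
from h import *
d=np.load("w2.npz");im,K,Rc,o=[d[k] for k in("im","K","Rc","o")]
g=cv2.cvtColor(im,cv2.COLOR_BGR2GRAY); hsv=cv2.cvtColor(im,cv2.COLOR_BGR2HSV)
print("grey anvil,base,desk",g[104,262],g[104,320],g[60,262],g[30,200],g[170,100], im[104,262],im[104,320],g[79,262],g[88:92,262])
for t in (190,210,230): print(t,rect(blob(g>t,(262,104)),K,Rc,o,.022))
print("lens",rect(blob(g<70,(85,30)),K,Rc,o,.016))
H=holes(im,amax=500); print(H.round(1).tolist())
print("p8",ray((131,139),K,Rc,o,.008))
print("held holes",ray(H,K,Rc,o,.245).round(4).tolist())
E
```

```text
grey anvil,base,desk 239 182 234 231 238 [239 239 238] [178 185 179] 173 [239 239 239 238]
190 (array([0.53934259, 0.22484088]), 69.34306335449219, 43.94941329956055, np.float32(3.830355))
210 (array([0.53933459, 0.22499318]), 68.65547943115234, 42.55889129638672, np.float32(3.8135395))
230 (array([0.53934222, 0.22476599]), 67.31111145019531, 40.98969268798828, np.float32(3.7936208))
lens (array([0.53967328, 0.19828497]), 646.6768188476562, 273.4149475097656, np.float32(179.9504))
[[130.4, 138.9], [260.6, 202.9]]
p8 [[0.3769148  0.18293875]]
held holes [[0.4794, 0.2029], [0.539, 0.1722]]
```

Call:
{"api": "drive_tool", "payload": {
  "series": [
    [[0.5,0.6,0],9.4],
    [[0.7,0.8,0],9.4],
    [[0.7,0.8,0],9.4],
    [[0.7,0.8,0],9.4],
    [[0.7,0.8,0],9.4],
    [[0.7,0.8,0],9.4],
    [[0.7,0.8,0],9.4],
    [[0.7,0.8,0],9.4],
    [[0.6,0.8,0],9.4],
    [[0.5,0.6,0],9.2]
  ]
}}

```text
time: 7.95
ee_pos: [0.6046, 0.2248, 0.2275]
eef_rot: [-0.036, 0.999, 0.0, -0.0]
ft_force: [0.2, -0.5, -2.4]
width: 0.0439
grip_force: 40.0
```

Call:
{"api": "drive_tool", "payload": {
  "series": [
    [[0,0,0],0],
    [[0,0,0],0],
    [[0,0,0],0],
    [[0,0,0],0],
    [[0,0,0],0],
    [[0,0,0],0],
    [[0,0,0],0],
    [[0,0,0],0],
    [[0,0,0],0],
    [[0,0,0],0]
  ]
}}

```text
time: 9.2
ee_pos: [0.6044, 0.2246, 0.2277]
eef_rot: [-0.033, 0.999, 0.0, -0.0]
ft_force: [0.1, -0.1, -2.8]
width: 0.044
grip_force: 40.0
```

Run:
```python
from h import *
im,K,Rc,o=cam("wrist"); s=r.read_state();print(s["ee_pos"],yaw(s),o,s["joint_positions"])
cv2.imwrite("pics/w3.png",im); np.savez("w3.npz",im=im,K=K,Rc=Rc,o=o)
g=cv2.cvtColor(im,cv2.COLOR_BGR2GRAY)
a=proj([.5393,.2249,.022],K,Rc,o)[0];print(a,g[int(a[1]),int(a[0])])
for t in (190,210,230): print(t,rect(blob(g>t,a),K,Rc,o,.022))
H=holes(im,amax=500);print(H.round(1).tolist(),ray(H,K,Rc,o,s["ee_pos"][2]+.0175).round(4).tolist())
```

```text
[0.60437338 0.2246234  0.22767353] -176.22287425441849 [0.53861192 0.22038121 0.38215721] [ 0.2782536   0.58443009 -1.04764773  1.36700021  0.50104362  1.46944468
  0.89385384]
[264.38581749 114.16442781] 239
190 (array([0.53240894, 0.22385818]), 83.93775939941406, 44.32152557373047, np.float32(3.7501135))
210 (array([0.53881348, 0.2244722 ]), 68.40864562988281, 42.34344482421875, np.float32(4.7551))
230 (array([0.53871429, 0.22482166]), 66.77327728271484, 40.9452018737793, np.float32(3.1229994))
[[29.3, 13.4], [44.2, 15.9], [58.9, 18.3], [434.9, 97.0], [260.6, 202.9]] [[0.5047, 0.1217], [0.5052, 0.1278], [0.5057, 0.1339], [0.5266, 0.297], [0.5805, 0.2231]]
```

Call:
{"api": "drive_tool", "payload": {
  "series": [
    [[-2.5,0,0],0],
    [[-3,0,-1],0],
    [[-1,0,-3],0],
    [[0,0,-4],0],
    [[0,0,-4],0],
    [[0,0,-3.5],0],
    [[0,0,-2],0],
    [[0,0,-0.8],0],
    [[0,0,-0.3],0],
    [[0,0,0],0]
  ]
}}

```text
time: 10.5
ee_pos: [0.5399, 0.2249, 0.0426]
eef_rot: [-0.033, 0.999, 0.0, 0.001]
ft_force: [0.3, 0.2, -2.7]
width: 0.0438
grip_force: 40.0
```

Call:
{"api": "drive_tool", "payload": {
  "series": [
    [[0,0,0],0],
    [[0,0,0],0],
    [[0,0,0],0],
    [[0,0,0],0],
    [[0,0,-0.1],0],
    [[0,0,-0.1],0],
    [[0,0,-0.1],0],
    [[0,0,-0.1],0],
    [[0,0,0],0],
    [[0,0,0],0]
  ]
}}

```text
time: 11.75
ee_pos: [0.5394, 0.2247, 0.0377]
eef_rot: [-0.033, 0.999, 0.0, 0.0]
ft_force: [1.0, 0.5, -3.1]
width: 0.0434
grip_force: 40.0
```

Call:
{"api": "drive_tool", "payload": {
  "series": [
    [[0,0,-0.1],0],
    [[0,0,-0.1],0],
    [[0,0,0],0],
    [[0,0,0],0],
    [[0,0,0],0],
    [[0,0,0],0],
    [[0,0,0],0],
    [[0,0,0],0],
    [[0,0,0],0],
    [[0,0,0],0]
  ]
}}

```text
time: 13.0
ee_pos: [0.5394, 0.2247, 0.0366]
eef_rot: [-0.033, 0.999, -0.0, 0.0]
ft_force: [-5.1, -3.4, 10.5]
width: 0.0438
grip_force: 40.0
```

Call:
{"api": "drive_tool", "payload": {
  "series": [
    [[0,0,0],0],
    [[0,0,0],0],
    [[0,0,0],0],
    [[0,0,0],0],
    [[0,0,0],0],
    [[0,0,2],0],
    [[0,0,4],0],
    [[0,0,5],0],
    [[0,0,5],0],
    [[0,0,3.4],0]
  ],
  "hand": 0
}}

```text
time: 14.25
ee_pos: [0.5394, 0.2254, 0.2336]
eef_rot: [-0.033, 0.999, 0.0, 0.001]
ft_force: [0.6, 0.4, 0.1]
width: 0.087
grip_force: 0.0
```

Call:
{"api": "drive_tool", "payload": {
  "series": [
    [[-0.8,-2,0],-9.8],
    [[-0.9,-3,0],-9.8],
    [[-0.9,-3.4,0],-9.8],
    [[-0.9,-3.4,0],-9.8],
    [[-0.9,-3.4,0],-9.8],
    [[-0.9,-3.4,0],-9.8],
    [[-0.9,-3.4,0],-9.8],
    [[-0.9,-3.4,0],-9.8],
    [[-0.8,-3,0],-9.8],
    [[-0.8,-2.6,0],-10.2]
  ]
}}

```text
time: 15.5
ee_pos: [0.4521, -0.0858, 0.2309]
eef_rot: [0.737, 0.676, 0.0, 0.001]
ft_force: [0.7, -1.1, -0.3]
width: 0.0867
grip_force: 0.0
```

Call:
{"api": "drive_tool", "payload": {
  "series": [
    [[0,0,0],0],
    [[0,0,0],0],
    [[0,0,0],0],
    [[0,0,0],0],
    [[0,0,0],0],
    [[0,0,0],0],
    [[0,0,0],0],
    [[0,0,0],0],
    [[0,0,0],0],
    [[0,0,0],0]
  ]
}}

```text
time: 16.75
ee_pos: [0.4524, -0.0854, 0.2297]
eef_rot: [0.735, 0.678, 0.0, 0.0]
ft_force: [0.6, -0.1, 0.2]
width: 0.0869
grip_force: 0.0
```

Run:
```python
from h import *
s=r.read_state();print(s["ee_pos"],yaw(s))
c,a,P=packer(3,(.452,-.0207),R=.045);print(c.round(4),a.round(1),P.round(4).tolist())
print("cm",((c-s["ee_pos"][:2])*100).round(2),"deg",a-yaw(s))
```

```text
[ 0.45235397 -0.0853746   0.2296735 ] 85.37732421413745
[ 0.4518 -0.0209] 85.3 [[0.4532, -0.0048], [0.4518, -0.0208], [0.4505, -0.0372]]
cm [-0.05  6.45] deg -0.10768661224098253
```

Call:
{"api": "drive_tool", "payload": {
  "series": [
    [[0,3,-2],0],
    [[0,3,-4],0],
    [[0,0.4,-4],0],
    [[0,0,-4],0],
    [[0,0,-4],0],
    [[0,0,-2],0],
    [[0,0,-1.2],0],
    [[0,0,-0.6],0],
    [[0,0,0],0],
    [[0,0,0],0]
  ]
}}

```text
time: 18.05
ee_pos: [0.4529, -0.0215, 0.0124]
eef_rot: [0.735, 0.678, 0.0, 0.001]
ft_force: [-0.0, -0.0, 0.2]
width: 0.0874
grip_force: 0.0
```

Call:
{"api": "drive_tool", "payload": {
  "series": [
    [[0,0,0],0],
    [[0,0,0],0],
    [[0,0,0],0],
    [[0,0,0],0],
    [[0,0,0],0],
    [[0,0,0],0],
    [[0,0,0],0],
    [[0,0,0],0],
    [[0,0,0],0],
    [[0,0,0],0]
  ],
  "hand": 1
}}

```text
time: 19.3
ee_pos: [0.4524, -0.0213, 0.0117]
eef_rot: [0.735, 0.678, 0.0, 0.0]
ft_force: [0.3, 0.2, -0.6]
width: 0.0441
grip_force: 40.0
```

Call:
{"api": "drive_tool", "payload": {
  "series": [
    [[0,0,1],0],
    [[0,0,3.8],0],
    [[0,0,5],0],
    [[1,1,5],5],
    [[1.5,3,4],9],
    [[2,3,3],10],
    [[2,4,0],10],
    [[2,4,0],10],
    [[2,4,0],10],
    [[2,3,0],10]
  ]
}}

```text
time: 20.55
ee_pos: [0.5774, 0.2004, 0.23]
eef_rot: [0.261, 0.965, 0.0, -0.0]
ft_force: [0.1, -0.6, -1.2]
width: 0.0434
grip_force: 40.0
```

Call:
{"api": "drive_tool", "payload": {
  "series": [
    [[1.5,2,0],10],
    [[1.2,0.6,0],10],
    [[0,0,0],9],
    [[0,0,0],5.4],
    [[0,0,0],0],
    [[0,0,0],0],
    [[0,0,0],0],
    [[0,0,0],0],
    [[0,0,0],0],
    [[0,0,0],0]
  ]
}}

```text
time: 21.8
ee_pos: [0.6043, 0.2247, 0.2297]
eef_rot: [-0.033, 0.999, 0.0, -0.0]
ft_force: [-0.4, -0.2, -2.0]
width: 0.0434
grip_force: 40.0
```

Run:
```python
from h import *
im,K,Rc,o=cam("wrist"); s=r.read_state();print(s["ee_pos"],yaw(s),s["width"])
cv2.imwrite("pics/w4.png",im)
H=holes(im,amax=700);print(H.round(1).tolist(),"on pile",ray(H,K,Rc,o,.054).round(4).tolist(),"held",ray(H,K,Rc,o,s["ee_pos"][2]+.0125).round(4).tolist())
```

```text
[0.60434749 0.22466218 0.22967657] -176.22546551363007 0.04393846581336615
[[433.9, 97.0], [264.4, 90.9], [264.5, 106.5], [264.3, 121.9], [264.3, 136.8], [260.3, 213.6], [260.4, 271.2]] on pile [[0.5097, 0.4039], [0.5153, 0.223], [0.5312, 0.2241], [0.5474, 0.225], [0.5634, 0.2261], [0.6526, 0.2276], [0.7275, 0.2326]] held [[0.5261, 0.2993], [0.5286, 0.2215], [0.5354, 0.222], [0.5424, 0.2224], [0.5493, 0.2229], [0.5876, 0.2235], [0.6198, 0.2257]]
```

View pics/w4.png

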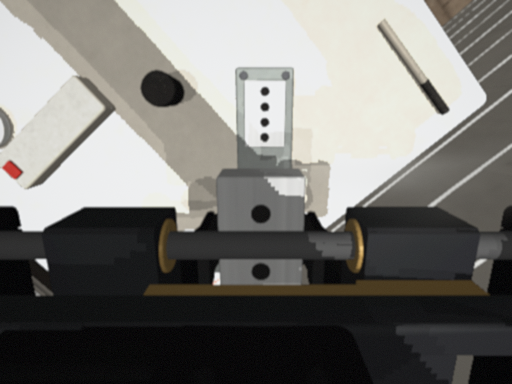

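The 32 packer sits flush on the anvil, its holes running (264,91)–(264,137). The 24 packer is held centred.

Call:
{"api": "drive_tool", "payload": {
  "series": [
    [[-2.5,0,0],0],
    [[-3,0,-1],0],
    [[-1,0,-3],0],
    [[0,0,-4],0],
    [[0,0,-4],0],
    [[0,0,-2.4],0],
    [[0,0,-1],0],
    [[0,0,-0.6],0],
    [[0,0,0],0],
    [[0,0,0],0]
  ]
}}

```text
time: 23.1
ee_pos: [0.5398, 0.2249, 0.0706]
eef_rot: [-0.033, 0.999, 0.0, 0.001]
ft_force: [0.3, 0.7, -1.6]
width: 0.0437
grip_force: 40.0
```

Call:
{"api": "drive_tool", "payload": {
  "series": [
    [[0,0,0],0],
    [[0,0,0],0],
    [[0,0,0],0],
    [[0,0,-0.1],0],
    [[0,0,-0.1],0],
    [[0,0,-0.1],0],
    [[0,0,-0.1],0],
    [[0,0,0],0],
    [[0,0,0],0],
    [[0,0,0],0]
  ]
}}

```text
time: 24.35
ee_pos: [0.5394, 0.2247, 0.0657]
eef_rot: [-0.033, 0.999, 0.0, 0.0]
ft_force: [0.3, 0.0, -2.1]
width: 0.0437
grip_force: 40.0
```

Call:
{"api": "drive_tool", "payload": {
  "series": [
    [[0,0,-0.1],0],
    [[0,0,0],0],
    [[0,0,0],0],
    [[0,0,0],0],
    [[0,0,0],0],
    [[0,0,0],0],
    [[0,0,0],0],
    [[0,0,0],0],
    [[0,0,0],0],
    [[0,0,0],0]
  ]
}}

```text
time: 25.6
ee_pos: [0.5394, 0.2247, 0.0648]
eef_rot: [-0.033, 0.999, 0.0, 0.0]
ft_force: [-0.2, -0.2, 1.7]
width: 0.0439
grip_force: 40.0
```

Call:
{"api": "drive_tool", "payload": {
  "series": [
    [[0,0,0],0],
    [[0,0,0],0],
    [[0,0,0],0],
    [[0,0,0],0],
    [[0,0,0],0],
    [[0,0,2],0],
    [[0,0,4],0],
    [[0,0,5],0],
    [[0,0,4],0],
    [[0,0,1.5],0]
  ],
  "hand": 0
}}

```text
time: 26.85
ee_pos: [0.5398, 0.2256, 0.2333]
eef_rot: [-0.033, 0.999, 0.001, 0.002]
ft_force: [-0.0, -0.3, 0.5]
width: 0.087
grip_force: 0.0
```

Call:
{"api": "drive_tool", "payload": {
  "series": [
    [[-0.8,0,0],-9.4],
    [[-1.7,0,0],-9.4],
    [[-1.7,0,0],-9.4],
    [[-1.7,0,0],-9.4],
    [[-1.7,0,0],-9.4],
    [[-1.7,0,0],-9.4],
    [[-1.7,0,0],-9.4],
    [[-1.7,0,0],-9.4],
    [[-1.7,0,0],-9.4],
    [[-1.6,0,0],-9.2]
  ]
}}

```text
time: 28.1
ee_pos: [0.3784, 0.2248, 0.2296]
eef_rot: [0.709, 0.705, -0.0, 0.0]
ft_force: [0.5, 0.5, -0.1]
width: 0.0872
grip_force: 0.0
```

Call:
{"api": "drive_tool", "payload": {
  "series": [
    [[0,0,0],0],
    [[0,0,0],0],
    [[0,0,0],0],
    [[0,0,0],0],
    [[0,0,0],0],
    [[0,0,0],0],
    [[0,0,0],0],
    [[0,0,0],0],
    [[0,0,0],0],
    [[0,0,0],0]
  ]
}}

```text
time: 29.35
ee_pos: [0.3794, 0.2246, 0.2297]
eef_rot: [0.707, 0.707, 0.0, 0.0]
ft_force: [0.9, 0.1, 0.9]
width: 0.0871
grip_force: 0.0
```

Run:
```python
from h import *
im,K,Rc,o=cam("wrist"); s=r.read_state();print(s["ee_pos"],yaw(s))
cv2.imwrite("pics/w5.png",im); np.savez("w5.npz",im=im,K=K,Rc=Rc,o=o)
g=cv2.cvtColor(im,cv2.COLOR_BGR2GRAY)
print(proj([.354,.288,.016],K,Rc,o))
```

```text
[0.3793458  0.22467737 0.22968228] 89.9816461205373
[[239.81916611 115.00483292]]
```

View pics/w5.png

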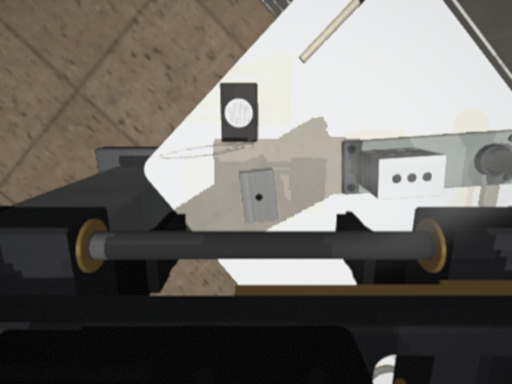

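Run:
```python
from h import *
d=np.load("w5.npz");im,K,Rc,o=[d[k] for k in("im","K","Rc","o")]
g=cv2.cvtColor(im,cv2.COLOR_BGR2GRAY)
print("row 112",g[112,212:266].tolist());print("p8 row 205",g[205,230:290].tolist())
m=(g<60); m[:70]=0;m[147:]=0;m[:,:200]=0;m[:,275:]=0
print("lens",rect(blob(m,(225,90)),K,Rc,o,.016))
w=(g>120)&np.pad(np.ones((45,30),bool),((90,384-135),(224,512-254)))
c=blob(w,(239,112));print("glass",ray([cv2.minEnclosingCircle(c)[0]],K,Rc,o,.016),cv2.minEnclosingCircle(c))
for lo,hi in((95,140),(90,150)):
    m=(g>lo)&(g<hi); print("p8",rect(blob(m,(250,205)),K,Rc,o,.008))
print(ray(holes(im),K,Rc,o,.008).round(4).tolist())
```

```text
row 112 [239, 239, 239, 239, 239, 240, 241, 234, 174, 99, 64, 72, 136, 217, 239, 237, 232, 229, 224, 225, 221, 224, 227, 224, 232, 232, 223, 225, 225, 233, 233, 225, 225, 223, 231, 232, 225, 232, 239, 234, 177, 103, 67, 60, 60, 106, 174, 229, 237, 236, 235, 235, 235, 236]
p8 row 205 [157, 157, 157, 158, 156, 157, 157, 158, 157, 158, 158, 160, 153, 138, 137, 140, 141, 145, 150, 150, 148, 143, 139, 138, 142, 142, 143, 141, 140, 142, 143, 143, 142, 141, 140, 141, 142, 139, 140, 143, 142, 142, 141, 143, 144, 142, 140, 152, 158, 158, 157, 156, 157, 156, 157, 156, 156, 157, 156, 156]
lens (array([0.37103934, 0.15013634]), 783.7212524414062, 523.1495361328125, np.float32(179.9679))
glass [[0.35185988 0.2909347 ]] ((238.0, 112.5), 15.041708946228027)
p8 (array([0.3708653 , 0.14704549]), 800.7510986328125, 534.427978515625, np.float32(179.9679))
p8 (array([0.37613638, 0.18481157]), 74.90348815917969, 47.118038177490234, np.float32(95.89278))
[[0.3336, 0.2783], [0.3762, 0.1829]]
```

Run:
```python
from h import *
d=np.load("w5.npz");im,K,Rc,o=[d[k] for k in("im","K","Rc","o")]
g=cv2.cvtColor(im,cv2.COLOR_BGR2GRAY)
m=np.zeros_like(g,bool); m[76:150,214:264]=g[76:150,214:264]<110
n,l,st,_=cv2.connectedComponentsWithStats(m.astype(np.uint8)); k=1+st[1:,4].argmax(); print(st[k])
ys,xs=np.nonzero(l==k); print("lens",rect(blob(l==k,(xs[0],ys[0])),K,Rc,o,.016))
```

```text
[ 221   84   37   59 1388]
lens (array([0.35305978, 0.28956912]), 67.8690185546875, 43.40888214111328, np.float32(89.95337))
```

The lens is at (239,112) and the 8 packer at (258,196). The pile shows 3 holes at (412,178), so the 24 is on top and looks fine.

Call:
{"api": "drive_tool", "payload": {
  "series": [
    [[-1.3,3.2,-2],0],
    [[-1.4,3.3,-4],0],
    [[0,0,-4],0],
    [[0,0,-4],0],
    [[0,0,-4],0],
    [[0,0,-2],0],
    [[0,0,-1.2],0],
    [[0,0,-0.7],0],
    [[0,0,0],0],
    [[0,0,0],0]
  ]
}}

```text
time: 30.65
ee_pos: [0.3528, 0.2899, 0.0113]
eef_rot: [0.707, 0.707, 0.001, 0.0]
ft_force: [-0.2, 1.1, 0.1]
width: 0.087
grip_force: 0.0
```

Call:
{"api": "drive_tool", "payload": {
  "series": [
    [[0,0,0],0],
    [[0,0,0],0],
    [[0,0,0],0],
    [[0,0,0],0],
    [[0,0,0],0],
    [[0,0,0],0],
    [[0,0,0],0],
    [[0,0,0],0],
    [[0,0,0],0],
    [[0,0,0],0]
  ],
  "hand": 1
}}

```text
time: 31.9
ee_pos: [0.3524, 0.2897, 0.0107]
eef_rot: [0.707, 0.707, 0.0, 0.0]
ft_force: [1.5, 0.4, -0.5]
width: 0.0436
grip_force: 40.0
```

Call:
{"api": "drive_tool", "payload": {
  "series": [
    [[0,0,1],0],
    [[0,0,3.9],0],
    [[0,0,5],0],
    [[1,0,5],5],
    [[2.2,-0.5,4],9],
    [[3,-1,3],9.8],
    [[4,-1,0],10],
    [[4,-1,0],10],
    [[4,-1,0],10],
    [[3,-1,0],10]
  ]
}}

```text
time: 33.15
ee_pos: [0.5657, 0.2339, 0.2298]
eef_rot: [0.224, 0.974, 0.0, -0.0]
ft_force: [0.7, 0.0, -0.5]
width: 0.0438
grip_force: 40.0
```

Call:
{"api": "drive_tool", "payload": {
  "series": [
    [[2,-0.5,0],10],
    [[1.5,-0.5,0],10],
    [[0.5,0,0],10],
    [[0,0,0],0],
    [[0,0,0],0],
    [[0,0,0],0],
    [[0,0,0],0],
    [[0,0,0],0],
    [[0,0,0],0],
    [[0,0,0],0]
  ]
}}

```text
time: 34.4
ee_pos: [0.6043, 0.2247, 0.2297]
eef_rot: [-0.033, 0.999, 0.0, -0.0]
ft_force: [0.4, -0.5, -0.8]
width: 0.0438
grip_force: 40.0
```

Run:
```python
from h import *
im,K,Rc,o=cam("wrist"); s=r.read_state();print(s["ee_pos"],yaw(s),s["width"])
cv2.imwrite("pics/w6.png",im); np.savez("w6.npz",im=im,K=K,Rc=Rc,o=o)
H=holes(im,amax=700);print(H.round(1).tolist(),"on pile",ray(H,K,Rc,o,.078).round(4).tolist())
g=cv2.cvtColor(im,cv2.COLOR_BGR2GRAY);print(g[140:215,230].tolist())
```

```text
[0.60436193 0.22464088 0.22966553] -176.23007491564013 0.043906273532500054
[[434.0, 97.1], [264.9, 96.6], [264.8, 113.1], [264.8, 129.4]] on pile [[0.5118, 0.3906], [0.5222, 0.2236], [0.5381, 0.2246], [0.5541, 0.2257]]
[156, 156, 156, 156, 158, 156, 156, 157, 157, 157, 157, 156, 158, 157, 159, 159, 157, 157, 156, 158, 159, 158, 160, 158, 159, 160, 152, 119, 71, 35, 31, 35, 35, 33, 32, 31, 29, 30, 29, 27, 24, 27, 23, 23, 23, 24, 20, 21, 18, 18, 18, 20, 15, 14, 11, 15, 17, 13, 19, 18, 14, 11, 16, 10, 14, 18, 17, 18, 15, 16, 14, 14, 13, 11, 14]
```

View pics/w6.png

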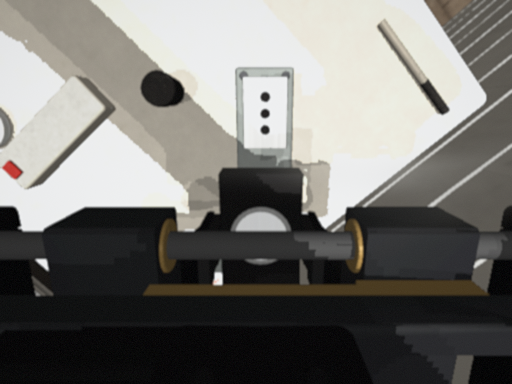

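Run:
```python
from h import *
d=np.load("w6.npz");K,Rc,o=[d[k] for k in("K","Rc","o")]
p=ray([(240,167.3),(280,167.3)],K,Rc,o,.219);t=np.array([.60436,.22464]);u=-np.array([np.cos(np.radians(3.77)),np.sin(np.radians(3.77))])
print(p,(p-t)@u)
```

```text
[[0.56887382 0.21072717]
 [0.56739515 0.23327657]] [0.03632418 0.03631699]
```

Call:
{"api": "drive_tool", "payload": {
  "series": [
    [[-2.5,0,0],0],
    [[-3,0,-1],0],
    [[-0.9,0,-3],0],
    [[0,0,-4],0],
    [[0,0,-3],0],
    [[0,0,-1.5],0],
    [[0,0,-0.8],0],
    [[0,0,-0.4],0],
    [[0,0,0],0],
    [[0,0,0],0]
  ]
}}

```text
time: 35.7
ee_pos: [0.5407, 0.2249, 0.0933]
eef_rot: [-0.033, 0.999, 0.0, 0.0]
ft_force: [0.4, 0.5, -1.3]
width: 0.0437
grip_force: 40.0
```

Call:
{"api": "drive_tool", "payload": {
  "series": [
    [[0,0,0],0],
    [[0,0,0],0],
    [[0,0,0],0],
    [[0,0,-0.1],0],
    [[0,0,-0.1],0],
    [[0,0,-0.1],0],
    [[0,0,-0.1],0],
    [[0,0,0],0],
    [[0,0,0],0],
    [[0,0,0],0]
  ]
}}

```text
time: 36.95
ee_pos: [0.5404, 0.2247, 0.0888]
eef_rot: [-0.033, 0.999, 0.0, 0.0]
ft_force: [-0.0, -0.4, 1.6]
width: 0.0436
grip_force: 40.0
```

Call:
{"api": "drive_tool", "payload": {
  "series": [
    [[0,0,0],0],
    [[0,0,0],0],
    [[0,0,0],0],
    [[0,0,0],0],
    [[0,0,0],0],
    [[0,0,2],0],
    [[0,0,4],0],
    [[0,0,4],0],
    [[0,0,3],0],
    [[0,0,1.1],0]
  ],
  "hand": 0
}}

```text
time: 38.2
ee_pos: [0.5406, 0.2254, 0.2325]
eef_rot: [-0.033, 0.999, 0.001, 0.001]
ft_force: [0.8, 0.7, -0.4]
width: 0.0868
grip_force: 0.0
```

Call:
{"api": "drive_tool", "payload": {
  "series": [
    [[-1,-0.5,0],-8.8],
    [[-1.7,-1.1,0],-8.8],
    [[-1.7,-1.1,0],-8.8],
    [[-1.7,-1.1,0],-8.8],
    [[-1.7,-1.1,0],-8.8],
    [[-1.7,-1.1,0],-8.8],
    [[-1.7,-1.2,0],-8.8],
    [[-1.7,-1.2,0],-8.8],
    [[-1.7,-1.2,0],-8.8],
    [[-1.1,-0.9,0],-8.6]
  ]
}}

```text
time: 39.45
ee_pos: [0.3841, 0.1201, 0.2297]
eef_rot: [0.664, 0.748, -0.001, 0.0]
ft_force: [0.7, 0.1, 0.3]
width: 0.0874
grip_force: 0.0
```

Call:
{"api": "drive_tool", "payload": {
  "series": [
    [[0,0,0],0],
    [[0,0,0],0],
    [[0,0,0],0],
    [[0,0,0],0],
    [[0,0,0],0],
    [[0,0,0],0],
    [[0,0,0],0],
    [[0,0,0],0],
    [[0,0,0],0],
    [[0,0,0],0]
  ]
}}

```text
time: 40.7
ee_pos: [0.3848, 0.1208, 0.2298]
eef_rot: [0.661, 0.75, -0.001, -0.001]
ft_force: [0.6, 0.5, -0.0]
width: 0.0873
grip_force: 0.0
```

Run:
```python
from h import *
im,K,Rc,o=cam("wrist"); s=r.read_state();print(s["ee_pos"],yaw(s))
cv2.imwrite("pics/w7.png",im); np.savez("w7.npz",im=im,K=K,Rc=Rc,o=o)
g=cv2.cvtColor(im,cv2.COLOR_BGR2GRAY)
H=holes(im);print(H.tolist(),ray(H,K,Rc,o,.008).round(4).tolist())
c=proj([.3762,.183,.008],K,Rc,o)[0].astype(int);print(c)
for dx,dy in((-8,0),(0,12)): 
    for lo,hi in((95,147),(90,151)):
        try:print("p8",rect(blob((g>lo)&(g<hi),c+[dx,dy]),K,Rc,o,.008))
        except Exception as e:print(e)
```

```text
[0.38480854 0.12084013 0.22978688] 97.19683387732634
[[383.3191489361702, 81.14893617021276], [509.5217391304348, 95.26086956521739], [261.0, 115.17391304347827]] [[0.5172, 0.2411], [0.6724, 0.2443], [0.3765, 0.1834]]
[260 115]
p8 (array([0.38352115, 0.04299274]), 800.9833374023438, 535.547607421875, np.float32(7.351856))
p8 (array([0.38357162, 0.04260141]), 800.9833374023438, 534.7584838867188, np.float32(7.351856))
p8 (array([0.38352115, 0.04299274]), 800.9833374023438, 535.547607421875, np.float32(7.351856))
p8 (array([0.38357162, 0.04260141]), 800.9833374023438, 534.7584838867188, np.float32(7.351856))
```

View pics/w7.png

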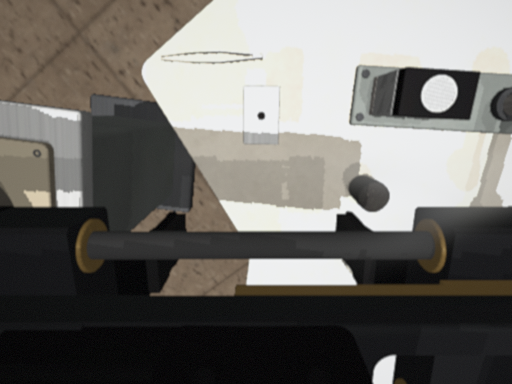

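The 8 packer is at (261,115), upright in the picture (yaw about 97°). The lens is on the pile at (440,95), flush.

Call:
{"api": "drive_tool", "payload": {
  "series": [
    [[-0.4,3.1,-2],0],
    [[-0.4,3.1,-4],0],
    [[0,0,-4],0],
    [[0,0,-4],0],
    [[0,0,-4],0],
    [[0,0,-2],0],
    [[0,0,-1.2],0],
    [[0,0,-0.6],0],
    [[0,0,0],0],
    [[0,0,0],0]
  ]
}}

```text
time: 42.0
ee_pos: [0.3264, 0.1585, 0.0579]
eef_rot: [0.661, 0.75, 0.023, 0.009]
ft_force: [-0.6, 0.2, 0.1]
width: 0.0867
grip_force: 0.0
```

Call:
{"api": "drive_tool", "payload": {
  "series": [
    [[0,0,0],0],
    [[0,0,0],0],
    [[0,0,0],0],
    [[0,0,0],0],
    [[0,0,0],0],
    [[0,0,0],0],
    [[0,0,0],0],
    [[0,0,0],0],
    [[0,0,0],0],
    [[0,0,0],0]
  ]
}}

```text
time: 43.25
ee_pos: [0.3258, 0.1581, 0.0574]
eef_rot: [0.661, 0.75, 0.023, 0.009]
ft_force: [0.9, -0.9, -0.8]
width: 0.0872
grip_force: 0.0
```

Run:
```python
from h import *
s=r.read_state();print(s["joint_positions"].round(3),yaw(s),s["ee_pos"])
```

```text
[ 1.141 -0.499 -1.468  2.281 -0.628  0.963  0.179] 97.21766519685836 [0.32579693 0.15812942 0.05741985]
```

Call:
{"api": "drive_tool", "payload": {
  "series": [
    [[1,0,3],0],
    [[1,0,4],0],
    [[2,1,4],0],
    [[2,2,4],0],
    [[3,3,2],0],
    [[3,3,0],0],
    [[0,0,0],0],
    [[0,0,0],0],
    [[0,0,0],0],
    [[0,0,0],0]
  ]
}}

```text
time: 44.5
ee_pos: [0.4215, 0.235, 0.2373]
eef_rot: [0.661, 0.75, 0.034, 0.013]
ft_force: [0.4, 0.2, 0.5]
width: 0.0873
grip_force: 0.0
```

Run:
```python
from h import *
s=r.read_state();print(s["joint_positions"].round(3),yaw(s),s["ee_pos"],s["eef_rot"].round(3))
```

```text
[ 1.266 -0.499 -1.468  1.82  -0.532  1.333  0.037] 97.2903067767043 [0.42154231 0.23504327 0.23734704] [0.661 0.75  0.034 0.013]
```

Call:
{"api": "drive_tool", "payload": {
  "series": [
    [[1,-3,0],0],
    [[1,-4,0],0],
    [[1,-4,0],0],
    [[1,-4,0],0],
    [[1,-4,0],0],
    [[1,-3,0],0],
    [[1,-1,0],0],
    [[1,0,0],0],
    [[0,0,0],0],
    [[0,0,0],0]
  ]
}}

```text
time: 45.75
ee_pos: [0.4869, 0.0065, 0.2434]
eef_rot: [0.66, 0.75, 0.039, 0.018]
ft_force: [-0.7, -0.2, 0.7]
width: 0.0869
grip_force: 0.0
```

Run:
```python
from h import *
s=r.read_state();print(s["joint_positions"].round(3),yaw(s),s["ee_pos"],s["eef_rot"].round(3))
```

```text
[ 1.793 -0.499 -1.469  1.806 -0.568  1.355  0.565] 97.36624764934557 [0.48691249 0.00646377 0.24344346] [0.66  0.75  0.039 0.018]
```

Call:
{"api": "drive_tool", "payload": {
  "series": [
    [[3,-1,0],0],
    [[3,-1,0],0],
    [[3,-1,0],0],
    [[3,-1,0],0],
    [[3,-1,0],0],
    [[3,-1,0],0],
    [[2,-1,0],0],
    [[0,0,0],0],
    [[0,0,0],0],
    [[0,0,0],0]
  ]
}}

```text
time: 47.0
ee_pos: [0.5403, -0.0526, 0.2907]
eef_rot: [0.659, 0.745, 0.077, 0.07]
ft_force: [-0.7, 0.3, -0.1]
width: 0.0868
grip_force: 0.0
```

Run:
```python
from h import *
s=r.read_state();print(s["joint_positions"].round(3),yaw(s),s["ee_pos"],s["eef_rot"].round(3))
```

```text
[ 1.949 -0.499 -1.468  1.71  -0.625  1.331  0.678] 97.02680422418406 [ 0.54030756 -0.05263207  0.29070612] [0.659 0.745 0.077 0.07 ]
```

Call:
{"api": "drive_tool", "payload": {
  "series": [
    [[-3.7,-3.6,0],-5],
    [[-3.7,-3.6,0],-5],
    [[-3.7,-3.6,0],-5],
    [[-2.7,-4.8,0],-7],
    [[-2.7,-4.8,0],-7],
    [[-2.7,-4.8,0],-7],
    [[-2.7,-4.8,0],-7],
    [[-2.7,-4.8,0],-7],
    [[-2.7,-4.8,0],-7],
    [[0,0,0],0]
  ]
}}

```text
time: 48.25
ee_pos: [0.264, -0.452, 0.2908]
eef_rot: [0.936, 0.337, 0.036, 0.098]
ft_force: [0.5, 0.8, -0.9]
width: 0.0867
grip_force: 0.0
```

```bash
cat > st.py <<'E'
from h import *
s=r.read_state();print(s["joint_positions"].round(3),yaw(s).round(2),s["ee_pos"].round(4),s["eef_rot"].round(3))
E
python3 st.py
```

```text
[ 2.405 -0.088 -1.332  1.756 -0.133  1.202  0.22 ] 39.57 [ 0.264  -0.452   0.2908] [0.936 0.337 0.036 0.098]
```

Call:
{"api": "drive_tool", "payload": {
  "series": [
    [[-4,-2,0],-5],
    [[-5,-2,0],-5],
    [[-5,-2,0],-5],
    [[-5,-1.5,0],-5],
    [[-5,-1,0],-5],
    [[-5,0,0],-5],
    [[0,0,0],0],
    [[0,0,0],0],
    [[0,0,0],0],
    [[0,0,0],0]
  ]
}}

```text
time: 49.5
ee_pos: [-0.0215, -0.534, 0.291]
eef_rot: [0.991, 0.088, 0.007, 0.104]
ft_force: [-0.9, 0.5, 0.6]
width: 0.0869
grip_force: 0.0
```

```bash
cat > st.py <<'E'
from h import *
s=r.read_state();zt=Ro.from_quat(s["eef_rot"]).as_matrix()[:,2]
print(s["joint_positions"].round(3),yaw(s).round(2),s["ee_pos"].round(4),"toolz",zt[:2].round(4),"tilt az",np.degrees(np.arctan2(zt[1],zt[0])).round(1),"az",np.degrees(np.arctan2(s["ee_pos"][1],s["ee_pos"][0])).round(1))
E
python3 st.py
```

```text
[ 2.55  -0.008 -0.982  1.738 -0.041  1.201  0.185] 10.1 [-0.0215 -0.534   0.291 ] toolz [ 0.032 -0.205] tilt az -81.1 az -92.3
```

Call:
{"api": "drive_tool", "payload": {
  "series": [
    [[-5,0.5,0],-6],
    [[-5,1,0],-6],
    [[-5,1.5,0],-6],
    [[-4,1.5,0],-6],
    [[-3,1,0],-6],
    [[0,0,0],0],
    [[0,0,0],0],
    [[0,0,0],0],
    [[0,0,0],0],
    [[0,0,0],0]
  ]
}}

```text
time: 50.75
ee_pos: [-0.2423, -0.4791, 0.2909]
eef_rot: [0.98, -0.172, -0.02, 0.102]
ft_force: [-0.5, 0.1, -0.4]
width: 0.0873
grip_force: 0.0
```

```bash
python3 st.py
```

```text
[ 2.57  -0.018 -0.598  1.749 -0.018  1.199  0.057] -19.97 [-0.2423 -0.4791  0.2909] toolz [-0.0749 -0.1934] tilt az -111.2 az -116.8
```

Call:
{"api": "drive_tool", "payload": {
  "series": [
    [[0.9,1.8,0],0],
    [[0.9,1.8,0],0],
    [[0.9,1.8,0],0],
    [[0.9,1.8,0],0],
    [[0.9,1.8,0],0],
    [[0.9,1.8,0],0],
    [[0,0,0],0],
    [[0,0,0],0],
    [[0,0,0],0],
    [[0,0,0],0]
  ]
}}

```text
time: 52.0
ee_pos: [-0.1887, -0.3713, 0.2908]
eef_rot: [0.98, -0.172, -0.02, 0.102]
ft_force: [0.7, -0.4, -0.1]
width: 0.0872
grip_force: 0.0
```

```bash
python3 st.py
```

```text
[ 2.568 -0.333 -0.489  1.989 -0.195  1.246  0.21 ] -19.99 [-0.1887 -0.3713  0.2908] toolz [-0.0744 -0.1932] tilt az -111.1 az -116.9
```

Call:
{"api": "drive_tool", "payload": {
  "series": [
    [[0.7,1.4,0],0],
    [[0.7,1.4,0],0],
    [[0.7,1.4,0],0],
    [[0.7,1.4,0],0],
    [[0,0,0],0],
    [[0,0,0],0],
    [[0,0,0],0],
    [[0,0,0],0],
    [[0,0,0],0],
    [[0,0,0],0]
  ]
}}

```text
time: 53.25
ee_pos: [-0.1606, -0.3151, 0.2909]
eef_rot: [0.979, -0.173, -0.02, 0.102]
ft_force: [1.3, 0.3, -0.2]
width: 0.0869
grip_force: 0.0
```

```bash
python3 st.py
```

```text
[ 2.511 -0.495 -0.399  2.095 -0.234  1.306  0.255] -20.01 [-0.1606 -0.3151  0.2909] toolz [-0.0749 -0.1933] tilt az -111.2 az -117.0
```

Call:
{"api": "drive_tool", "payload": {
  "series": [
    [[0.5,0.9,0],0],
    [[0.5,0.9,0],0],
    [[0.5,0.9,0],0],
    [[0,0,0],0],
    [[0,0,0],0],
    [[0,0,0],0],
    [[0,0,0],0],
    [[0,0,0],0],
    [[0,0,0],0],
    [[0,0,0],0]
  ]
}}

```text
time: 54.5
ee_pos: [-0.1543, -0.3042, 0.2913]
eef_rot: [0.98, -0.173, -0.019, 0.097]
ft_force: [-0.5, -0.5, 0.5]
width: 0.0871
grip_force: 0.0
```

```bash
python3 st.py
```

```text
[ 2.167 -0.499 -0.175  2.116 -0.1    1.323  0.1  ] -19.99 [-0.1543 -0.3042  0.2913] toolz [-0.07   -0.1827] tilt az -111.0 az -116.9
```

Call:
{"api": "drive_tool", "payload": {
  "series": [
    [[0.7,1.4,0],0],
    [[0.7,1.4,0],0],
    [[0.7,1.4,0],0],
    [[0.7,1.4,0],0],
    [[0,0,0],0],
    [[0,0,0],0],
    [[0,0,0],0],
    [[0,0,0],0],
    [[0,0,0],0],
    [[0,0,0],0]
  ]
}}

```text
time: 55.75
ee_pos: [-0.1488, -0.2903, 0.2885]
eef_rot: [0.982, -0.173, -0.012, 0.076]
ft_force: [0.7, 0.3, -0.3]
width: 0.0871
grip_force: 0.0
```

```bash
python3 st.py
```

```text
[ 2.22  -0.499 -0.206  2.114 -0.121  1.366  0.129] -19.93 [-0.1488 -0.2903  0.2885] toolz [-0.0491 -0.1446] tilt az -108.8 az -117.1
```

Call:
{"api": "drive_tool", "payload": {
  "series": [
    [[0.5,1.5,0],0],
    [[0.5,1.5,0],0],
    [[0.5,1.5,0],0],
    [[0.5,1.5,0],0],
    [[0.5,1.5,0],0],
    [[0.5,1.5,0],0],
    [[0.5,1.5,0],0],
    [[0,0,0],0],
    [[0,0,0],0],
    [[0,0,0],0]
  ]
}}

```text
time: 57.0
ee_pos: [-0.1542, -0.2555, 0.2808]
eef_rot: [0.984, -0.173, 0.002, 0.039]
ft_force: [0.7, 1.0, 0.0]
width: 0.0872
grip_force: 0.0
```

```bash
python3 st.py
```

```text
[ 2.303 -0.499 -0.207  2.124 -0.132  1.437  0.212] -19.85 [-0.1542 -0.2555  0.2808] toolz [-0.0092 -0.0776] tilt az -96.7 az -121.1
```

Call:
{"api": "drive_tool", "payload": {
  "series": [
    [[0.1,1.5,0],0],
    [[0.1,1.5,0],0],
    [[0.1,1.5,0],0],
    [[0.1,1.5,0],0],
    [[0,0,0],0],
    [[0,0,0],0],
    [[0,0,0],0],
    [[0,0,0],0],
    [[0,0,0],0],
    [[0,0,0],0]
  ]
}}

```text
time: 58.25
ee_pos: [-0.1734, -0.2255, 0.2784]
eef_rot: [0.985, -0.172, 0.01, 0.023]
ft_force: [0.4, -0.7, 0.9]
width: 0.087
grip_force: 0.0
```

```bash
python3 st.py
```

```text
[ 2.379 -0.499 -0.177  2.129 -0.125  1.473  0.315] -19.82 [-0.1734 -0.2255  0.2784] toolz [ 0.0126 -0.0496] tilt az -75.8 az -127.6
```

Call:
{"api": "drive_tool", "payload": {
  "series": [
    [[0,0,0],-10.4],
    [[0,0,0],-10.4],
    [[0,0,0],-10.4],
    [[0,0,0],-10.4],
    [[0,0,0],-10.4],
    [[0.9,1.2,0],0],
    [[0.9,1.2,0],0],
    [[0.9,1.2,0],0],
    [[0,0,0],0],
    [[0,0,0],0]
  ]
}}

```text
time: 59.5
ee_pos: [-0.1704, -0.2207, 0.2754]
eef_rot: [0.81, -0.587, 0.001, 0.007]
ft_force: [-0.6, 0.7, -0.1]
width: 0.0872
grip_force: 0.0
```

```bash
python3 st.py
```

```text
[ 2.362 -0.499 -0.197  2.134 -0.096  1.484 -0.629] -71.82 [-0.1704 -0.2207  0.2754] toolz [-0.0072 -0.013 ] tilt az -118.9 az -127.7
```

Call:
{"api": "drive_tool", "payload": {
  "series": [
    [[0.5,0.8,0],0],
    [[0.5,0.8,0],0],
    [[0,0,0],0],
    [[0,0,0],0],
    [[0,0,0],0],
    [[0,0,0],0],
    [[0,0,0],0],
    [[0,0,0],0],
    [[0,0,0],0],
    [[0,0,0],0]
  ]
}}

```text
time: 60.75
ee_pos: [-0.1691, -0.2158, 0.2744]
eef_rot: [0.81, -0.587, 0.001, 0.001]
ft_force: [0.0, -0.8, -0.8]
width: 0.0866
grip_force: 0.0
```

```bash
python3 st.py
```

```text
[ 2.34  -0.499 -0.177  2.137 -0.087  1.496 -0.635] -71.85 [-0.1691 -0.2158  0.2744] toolz [ 0.001  -0.0026] tilt az -69.0 az -128.1
```

Call:
{"api": "drive_tool", "payload": {
  "series": [
    [[1.8,-2.3,0.2],5.5],
    [[1.8,-2.3,0.2],5.5],
    [[1.8,-2.3,0.2],5.5],
    [[1.8,-2.3,0.2],5.5],
    [[1.8,-2.3,0.2],5.5],
    [[3.3,0,0],5.5],
    [[3.3,0,0],5.5],
    [[3.3,0,0],5.5],
    [[3.3,0,0],5.5],
    [[3.3,0,0],5.5]
  ]
}}

```text
time: 62.0
ee_pos: [0.087, -0.3307, 0.2844]
eef_rot: [0.989, -0.145, 0.001, 0.0]
ft_force: [-0.3, -0.4, -0.2]
width: 0.0871
grip_force: 0.0
```

```bash
python3 st.py
```

```text
[ 1.952 -0.362 -0.578  1.99  -0.198  1.459 -0.436] -16.67 [ 0.087  -0.3307  0.2844] toolz [ 0.0026 -0.0009] tilt az -19.8 az -75.3
```

Call:
{"api": "drive_tool", "payload": {
  "series": [
    [[-0.3,1.2,0],0],
    [[-0.3,1.2,0],0],
    [[-0.2,0.8,0],0],
    [[-0.2,0.8,0],0],
    [[0,0,0],0],
    [[0,0,0],0],
    [[0,0,0],0],
    [[0,0,0],0],
    [[0,0,0],0],
    [[0,0,0],0]
  ]
}}

```text
time: 63.25
ee_pos: [0.0759, -0.2908, 0.2843]
eef_rot: [0.989, -0.147, 0.001, 0.0]
ft_force: [0.3, -0.3, 0.4]
width: 0.0872
grip_force: 0.0
```

```bash
python3 st.py
```

```text
[ 1.913 -0.469 -0.51   2.061 -0.226  1.498 -0.398] -16.86 [ 0.0759 -0.2908  0.2843] toolz [ 0.0027 -0.0006] tilt az -12.8 az -75.4
```

Call:
{"api": "drive_tool", "payload": {
  "series": [
    [[-0.1,0.5,0],0],
    [[-0.1,0.5,0],0],
    [[-0.1,0.3,0],0],
    [[-0.1,0.3,0],0],
    [[-0.1,0.3,0],0],
    [[0,0,0],0],
    [[0,0,0],0],
    [[0,0,0],0],
    [[0,0,0],0],
    [[0,0,0],0]
  ]
}}

```text
time: 64.5
ee_pos: [0.0708, -0.2719, 0.2843]
eef_rot: [0.989, -0.147, 0.001, 0.0]
ft_force: [0.0, -0.3, 1.0]
width: 0.087
grip_force: 0.0
```

```bash
python3 st.py
```

```text
[ 1.699 -0.495 -0.358  2.098 -0.17   1.511 -0.474] -16.87 [ 0.0708 -0.2719  0.2843] toolz [ 0.0026 -0.0006] tilt az -14.1 az -75.4
```

Call:
{"api": "drive_tool", "payload": {
  "series": [
    [[3.5,1.0,0],6.5],
    [[3.5,1.0,0],6.5],
    [[3.5,1.0,0],6.5],
    [[3.5,1.0,0],6.5],
    [[3.5,1.0,0],6.5],
    [[2.2,3.2,0],6.5],
    [[2.2,3.2,0],6.5],
    [[2.2,3.2,0],6.5],
    [[2.2,3.2,0],6.5],
    [[2.2,3.2,0],6.5]
  ]
}}

```text
time: 65.75
ee_pos: [0.3565, -0.0606, 0.2844]
eef_rot: [0.912, 0.41, 0.001, -0.0]
ft_force: [0.9, -1.2, -0.2]
width: 0.087
grip_force: 0.0
```

```bash
python3 st.py
```

```text
[ 1.167 -0.385 -0.844  1.945 -0.289  1.463 -0.334] 48.36 [ 0.3565 -0.0606  0.2844] toolz [0.0019 0.0018] tilt az 43.1 az -9.7
```

Call:
{"api": "drive_tool", "payload": {
  "series": [
    [[-1.2,0.2,0],0],
    [[-1.2,0.2,0],0],
    [[-1,0.2,0],0],
    [[-0.8,0.1,0],0],
    [[-0.5,0.1,0],0],
    [[-0.5,0.1,0],0],
    [[-0.4,0.1,0],0],
    [[-0.4,0.1,0],0],
    [[0,0,0],0],
    [[0,0,0],0]
  ]
}}

```text
time: 67.0
ee_pos: [0.2958, -0.0509, 0.2844]
eef_rot: [0.913, 0.408, 0.001, -0.001]
ft_force: [0.1, -0.4, -0.6]
width: 0.0872
grip_force: 0.0
```

```bash
python3 st.py
```

```text
[ 0.878 -0.491 -0.576  2.059 -0.263  1.505 -0.356] 48.12 [ 0.2958 -0.0509  0.2844] toolz [0.002  0.0022] tilt az 46.9 az -9.8
```

Works without tilting. A little further.

Call:
{"api": "drive_tool", "payload": {
  "series": [
    [[-0.4,0.1,0],0],
    [[-0.4,0.1,0],0],
    [[-0.3,0.1,0],0],
    [[-0.3,0,0],0],
    [[-0.3,0,0],0],
    [[-0.3,0,0],0],
    [[0,0,0],0],
    [[0,0,0],0],
    [[0,0,0],0],
    [[0,0,0],0]
  ]
}}

```text
time: 68.25
ee_pos: [0.2759, -0.0479, 0.2844]
eef_rot: [0.913, 0.408, 0.001, -0.001]
ft_force: [-0.4, -0.1, -1.0]
width: 0.0869
grip_force: 0.0
```

```bash
python3 st.py
```

```text
[ 0.548 -0.497 -0.353  2.1   -0.168  1.512 -0.486] 48.12 [ 0.2759 -0.0479  0.2844] toolz [0.0016 0.002 ] tilt az 50.8 az -9.9
```

Call:
{"api": "drive_tool", "payload": {
  "series": [
    [[2,0.5,0],4.9],
    [[2,1,0],4.9],
    [[1.5,1.5,-0.7],4.9],
    [[1.3,2,-0.7],4.9],
    [[1,2,-0.7],4.9],
    [[0.8,2,-0.7],4.9],
    [[0.8,2,-0.7],4.9],
    [[0.8,2,-0.7],4.9],
    [[0.4,2,-0.7],4.9],
    [[0.2,1.8,-0.5],4.9]
  ]
}}

```text
time: 69.5
ee_pos: [0.3839, 0.1215, 0.2298]
eef_rot: [0.659, 0.752, 0.001, -0.001]
ft_force: [0.8, -0.5, -0.7]
width: 0.087
grip_force: 0.0
```

Call:
{"api": "drive_tool", "payload": {
  "series": [
    [[0,0,0],0],
    [[0,0,0],0],
    [[0,0,0],0],
    [[0,0,0],0],
    [[0,0,0],0],
    [[0,0,0],0],
    [[0,0,0],0],
    [[0,0,0],0],
    [[0,0,0],0],
    [[0,0,0],0]
  ]
}}

```text
time: 70.75
ee_pos: [0.3839, 0.1202, 0.2304]
eef_rot: [0.662, 0.75, 0.001, -0.001]
ft_force: [0.4, 0.6, 0.8]
width: 0.0871
grip_force: 0.0
```

```bash
python3 st.py
python3 - <<'E'
from h import *
im,K,Rc,o=cam("wrist"); s=r.read_state()
cv2.imwrite("pics/w8.png",im); np.savez("w8.npz",im=im,K=K,Rc=Rc,o=o)
H=holes(im);print(ray(H,K,Rc,o,.008).round(4).tolist(),s["ee_pos"])
E
```

```text
[ 0.284 -0.159 -0.622  1.968 -0.099  1.304 -0.181] 97.14 [0.3839 0.1202 0.2304] toolz [-0.0005  0.0027] tilt az 99.7 az 17.4
[[0.5174, 0.2411], [0.3763, 0.1833]] [0.38392304 0.1202139  0.23034774]
```

View pics/w8.png

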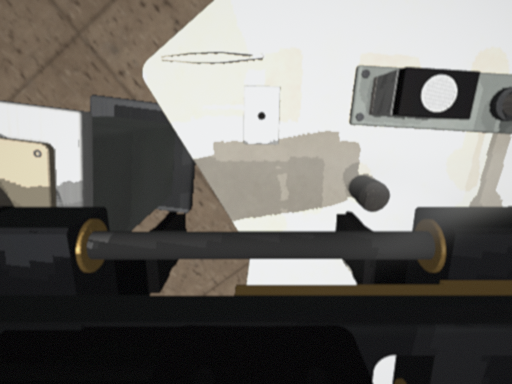

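The 8 packer is unmoved at (261,115) and the pile at (440,95) is intact. Now I grasp it.

Call:
{"api": "drive_tool", "payload": {
  "series": [
    [[-0.4,3.2,-2],0],
    [[-0.4,3.1,-4],0],
    [[0,0,-4],0],
    [[0,0,-4],0],
    [[0,0,-4],0],
    [[0,0,-2],0],
    [[0,0,-1.2],0],
    [[0,0,-0.5],0],
    [[0,0,0],0],
    [[0,0,0],0]
  ]
}}

```text
time: 72.05
ee_pos: [0.3765, 0.1834, 0.014]
eef_rot: [0.662, 0.75, 0.001, -0.001]
ft_force: [1.0, 0.1, -0.3]
width: 0.0871
grip_force: 0.0
```

```bash
python3 st.py
```

```text
[ 0.146  0.224 -0.743  2.166  0.204  0.818 -0.6  ] 97.14 [0.3765 0.1834 0.014 ] toolz [0.0008 0.0029] tilt az 74.5 az 26.0
```

Call:
{"api": "drive_tool", "payload": {
  "series": [
    [[0,0,-0.3],0],
    [[0,0,0],0],
    [[0,0,0],0],
    [[0,0,0],0],
    [[0,0,0],0],
    [[0,0,0],0],
    [[0,0,0],0],
    [[0,0,0],0],
    [[0,0,0],0],
    [[0,0,0],0]
  ]
}}

```text
time: 73.3
ee_pos: [0.3759, 0.1832, 0.0104]
eef_rot: [0.662, 0.75, 0.001, -0.001]
ft_force: [-0.3, -0.9, 1.1]
width: 0.0872
grip_force: 0.0
```

Call:
{"api": "drive_tool", "payload": {
  "series": [
    [[0,0,0],0],
    [[0,0,0],0],
    [[0,0,0],0],
    [[0,0,0],0],
    [[0,0,0],0],
    [[0,0,0],0],
    [[0,0,0],0],
    [[0,0,0],0],
    [[0,0,0],0],
    [[0,0,0],0]
  ],
  "hand": 1
}}

```text
time: 74.55
ee_pos: [0.376, 0.1832, 0.0104]
eef_rot: [0.662, 0.75, 0.001, -0.001]
ft_force: [0.1, 0.2, -0.5]
width: 0.0435
grip_force: 40.0
```

Call:
{"api": "drive_tool", "payload": {
  "series": [
    [[0,0,1],0],
    [[0,0,3],0],
    [[0,0,5],0],
    [[1,0.5,5],4],
    [[2,0.5,4],8],
    [[3,0.5,3],9],
    [[4,1,0.9],9],
    [[4,1,0],9],
    [[4,0.5,0],9],
    [[3,0.2,0],9]
  ]
}}

```text
time: 75.8
ee_pos: [0.587, 0.2252, 0.2296]
eef_rot: [0.221, 0.975, 0.0, -0.002]
ft_force: [-0.7, 0.5, 0.4]
width: 0.043
grip_force: 40.0
```

```bash
python3 st.py
```

```text
[ 0.144  0.453 -0.795  1.416  0.319  1.407  0.473] 154.44 [0.587  0.2252 0.2296] toolz [-0.0032  0.0017] tilt az 152.7 az 21.0
```

Call:
{"api": "drive_tool", "payload": {
  "series": [
    [[1,0,0],9.9],
    [[0.8,0,0],9.9],
    [[0,0,0],9.9],
    [[0,0,0],0],
    [[0,0,0],0],
    [[0,0,0],0],
    [[0,0,0],0],
    [[0,0,0],0],
    [[0,0,0],0],
    [[0,0,0],0]
  ]
}}

```text
time: 77.05
ee_pos: [0.6039, 0.2252, 0.2294]
eef_rot: [-0.034, 0.999, -0.0, -0.001]
ft_force: [0.2, -0.4, -0.4]
width: 0.0431
grip_force: 40.0
```

```bash
python3 st.py
python3 - <<'E'
from h import *
im,K,Rc,o=cam("wrist"); s=r.read_state();zt=s["ee_pos"][2]-.0024
cv2.imwrite("pics/w9.png",im); np.savez("w9.npz",im=im,K=K,Rc=Rc,o=o)
H=holes(im,amax=700);print("held hole",H.round(1).tolist(),ray(H,K,Rc,o,zt).round(4).tolist())
g=cv2.cvtColor(im,cv2.COLOR_BGR2GRAY)
c=proj([.539,.2248,.094],K,Rc,o)[0].astype(int);print(c)
m=np.zeros_like(g); m[c[1]-14:c[1]+14,c[0]-14:c[0]+14]=(g>120)[c[1]-14:c[1]+14,c[0]-14:c[0]+14]
print("glass",ray([cv2.minEnclosingCircle(cv2.findNonZero(m))[0]],K,Rc,o,.094),cv2.minEnclosingCircle(cv2.findNonZero(m)))
print(g[c[1],c[0]-45:c[0]+45].tolist());print(g[c[1]-50:c[1]+60,c[0]-22].tolist())
E
```

```text
[ 0.181  0.516 -0.872  1.368  0.39   1.438  0.96 ] -176.16 [0.6039 0.2252 0.2294] toolz [-0.0027 -0.0003] tilt az -173.3 az 20.5
held hole [[433.7, 98.3]] [[0.5249, 0.3082]]
[264 114]
glass [[0.53816402 0.22444916]] ((264.3927001953125, 113.94841766357422), 18.14638900756836)
[158, 158, 157, 156, 158, 156, 158, 157, 156, 155, 173, 213, 236, 240, 240, 240, 228, 175, 158, 173, 178, 169, 135, 80, 52, 55, 61, 98, 177, 235, 241, 236, 227, 223, 224, 227, 231, 236, 239, 238, 237, 232, 227, 226, 225, 225, 225, 225, 225, 226, 228, 235, 238, 238, 237, 236, 234, 228, 225, 223, 227, 238, 233, 162, 87, 63, 63, 63, 102, 158, 176, 168, 152, 176, 226, 236, 235, 234, 234, 234, 234, 234, 234, 233, 233, 233, 234, 234, 234, 234]
[238, 238, 236, 224, 190, 173, 171, 155, 126, 114, 110, 97, 79, 69, 68, 69, 71, 73, 72, 72, 72, 75, 79, 81, 80, 78, 78, 78, 77, 78, 76, 76, 76, 74, 74, 75, 75, 73, 74, 76, 81, 86, 85, 85, 83, 82, 82, 82, 81, 81, 80, 80, 81, 79, 80, 81, 80, 83, 91, 98, 101, 101, 101, 100, 96, 81, 65, 55, 54, 56, 56, 56, 55, 56, 56, 57, 55, 61, 60, 61, 62, 61, 62, 63, 65, 64, 73, 88, 99, 101, 103, 103, 102, 102, 102, 103, 103, 103, 103, 104, 104, 103, 104, 102, 101, 98, 88, 88, 96, 106]
```

View pics/w9.png

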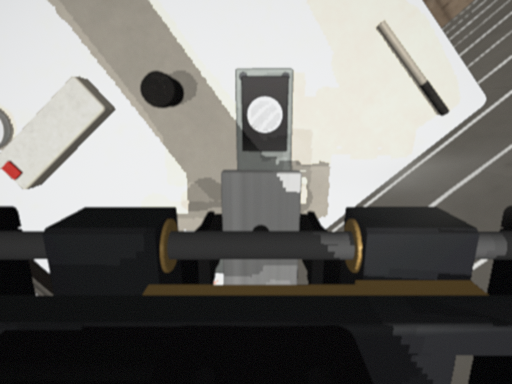

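The lens window on the pile is at (264,114), flush. The 8 packer is held centred.

Call:
{"api": "drive_tool", "payload": {
  "series": [
    [[-2.5,0,0],0],
    [[-3,0,-1],0],
    [[-1,-0.05,-3],0],
    [[0,0,-3],0],
    [[0,0,-2.5],0],
    [[0,0,-1.5],0],
    [[0,0,-0.8],0],
    [[0,0,-0.3],0],
    [[0,0,0],0],
    [[0,0,0],0]
  ]
}}

```text
time: 78.35
ee_pos: [0.5393, 0.2249, 0.109]
eef_rot: [-0.034, 0.999, 0.0, -0.001]
ft_force: [0.8, 1.1, -1.0]
width: 0.0432
grip_force: 40.0
```

Call:
{"api": "drive_tool", "payload": {
  "series": [
    [[0,0,0],0],
    [[0,0,0],0],
    [[0,0,0],0],
    [[0,0,-0.1],0],
    [[0,0,-0.1],0],
    [[0,0,-0.1],0],
    [[0,0,0],0],
    [[0,0,0],0],
    [[0,0,0],0],
    [[0,0,0],0]
  ]
}}

```text
time: 79.6
ee_pos: [0.5389, 0.2247, 0.1054]
eef_rot: [-0.034, 0.999, -0.0, -0.001]
ft_force: [-0.2, 0.5, -1.3]
width: 0.0432
grip_force: 40.0
```

Call:
{"api": "drive_tool", "payload": {
  "series": [
    [[0,0,-0.1],0],
    [[0,0,0],0],
    [[0,0,0],0],
    [[0,0,0],0],
    [[0,0,0],0],
    [[0,0,0],0],
    [[0,0,0],0],
    [[0,0,0],0],
    [[0,0,0],0],
    [[0,0,0],0]
  ]
}}

```text
time: 80.85
ee_pos: [0.539, 0.2247, 0.1044]
eef_rot: [-0.034, 0.999, -0.0, -0.001]
ft_force: [-0.7, -0.2, 3.7]
width: 0.0433
grip_force: 40.0
```

Call:
{"api": "drive_tool", "payload": {
  "series": [
    [[0,0,0],0],
    [[0,0,0],0],
    [[0,0,0],0],
    [[0,0,0],0],
    [[0,0,0],0],
    [[0,0,2],0],
    [[0,0,4],0],
    [[0,0,4],0],
    [[0,0,2.5],0],
    [[0,0,0],0]
  ],
  "hand": 0
}}

```text
time: 82.1
ee_pos: [0.5397, 0.2256, 0.2327]
eef_rot: [-0.034, 0.999, 0.001, 0.001]
ft_force: [0.5, -0.3, -0.4]
width: 0.0871
grip_force: 0.0
```

```bash
python3 st.py
python3 - <<'E'
from h import *
for n in("top","side"):
    im,K,Rc,o=cam(n); np.savez(n+"2.npz",im=im,K=K,Rc=Rc,o=o); cv2.imwrite(f"pics/{n}2.png",im)
    if n=="top": cv2.imwrite("pics/top2c.png",cv2.resize(im[110:330,80:360],None,fx=2.7,fy=2.7,interpolation=cv2.INTER_CUBIC))
E
```

```text
[ 0.26   0.38  -0.929  1.533  0.307  1.381  0.946] -176.14 [0.5397 0.2256 0.2327] toolz [0.0016 0.0011] tilt az 35.3 az 22.7
```

Call:
{"api": "drive_tool", "payload": {
  "series": [
    [[2,-1,0.5],3],
    [[2.5,-1.2,0.5],4],
    [[2.5,-1.2,0.5],4],
    [[2.5,-1.2,0.5],4],
    [[2.5,-1.2,0],4],
    [[2.5,-1.2,0],4],
    [[2.5,-1.2,0],4],
    [[1.5,-0.6,0],3],
    [[0,0,0],0],
    [[0,0,0],0]
  ]
}}

```text
time: 83.45
ee_pos: [0.7231, 0.1375, 0.2489]
eef_rot: [-0.291, 0.957, -0.0, -0.002]
ft_force: [0.9, 0.2, -0.5]
width: 0.0869
grip_force: 0.0
```

Call:
{"api": "drive_tool", "payload": {
  "series": [
    [[0,0,0],0],
    [[0,0,0],0],
    [[0,0,0],0],
    [[0,0,0],0],
    [[0,0,0],0],
    [[0,0,0],0],
    [[0,0,0],0],
    [[0,0,0],0],
    [[0,0,0],0],
    [[0,0,0],0]
  ]
}}

```text
time: 84.7
ee_pos: [0.7239, 0.1367, 0.2494]
eef_rot: [-0.291, 0.957, -0.0, -0.001]
ft_force: [0.5, 0.0, 0.1]
width: 0.087
grip_force: 0.0
```

```bash
python3 st.py
python3 - <<'E'
from h import *
im,K,Rc,o=cam("wrist"); s=r.read_state()
cv2.imwrite("pics/w10.png",im); np.savez("w10.npz",im=im,K=K,Rc=Rc,o=o)
p=proj([[.671,.101,.178],[.6687,.2334,.148],[.539,.2248,.102]],K,Rc,o);print(p)
E
```

```text
[ 0.212  0.727 -0.88   1.028  0.538  1.598  1.652] -146.15 [0.7239 0.1367 0.2494] toolz [-0.0022 -0.0016] tilt az -143.6 az 10.7
[[260.01785336 116.37162921]
 [384.03656515 198.31099982]
 [444.18579177  72.08168661]]
```

View pics/w10.png

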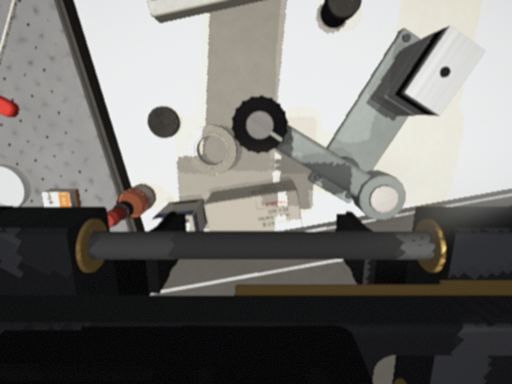

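The knob is at (260,124), the post cap at (382,195), and the pile with the 8 packer on top at (445,71), squared up.

Run:
```python
from h import *
d=np.load("w10.npz");im,K,Rc,o=[d[k] for k in("im","K","Rc","o")]
g=cv2.cvtColor(im,cv2.COLOR_BGR2GRAY)
m=np.zeros_like(g);m[85:165,225:295]=(g<55)[85:165,225:295]
n,l,st,_=cv2.connectedComponentsWithStats(m);k=1+st[1:,4].argmax()
c,R=cv2.minEnclosingCircle(cv2.findNonZero((l==k).astype(np.uint8)));print(st[k],c,R,R/K[0,0]*(o[2]-.178))
kn=ray([c],K,Rc,o,.178)[0]; po=ray([(382,195)],K,Rc,o,.148)[0];print("knob",kn,"post",po,"post(pred)",.6687,.2334)
P=np.array([.6687,.2334]);v=kn-P;a=np.degrees(np.arctan2(v[1],v[0]))%360;print(np.hypot(*v),a,"theta",a-183.8)
hl=ray(holes(im),K,Rc,o,.102);print(hl.round(4).tolist())
```

```text
[ 233   97   54   55 1575] (259.6026916503906, 124.29305267333984) 27.796308517456055 0.021201187195811256
knob [0.67595369 0.10394294] post [0.66732512 0.22991548] post(pred) 0.6687 0.2334
0.12966012001009325 273.207020272263 theta 89.40702027226297
[[0.5402, 0.1838], [0.5556, 0.1795], [0.5385, 0.2248], [0.7996, -0.1057], [0.5907, 0.2065], [0.8107, 0.0486], [0.6864, 0.2335]]
```

Call:
{"api": "drive_tool", "payload": {
  "series": [
    [[-1.6,-1.1,0],0],
    [[-1.6,-1.1,0],0],
    [[-1.6,-1.1,-1],0],
    [[0,0,-2],0],
    [[0,0,-3],0],
    [[0,0,-2],0],
    [[0,0,-1],0],
    [[0,0,0],0],
    [[0,0,0],0],
    [[0,0,0],0]
  ]
}}

```text
time: 86.0
ee_pos: [0.6763, 0.1039, 0.1603]
eef_rot: [-0.291, 0.957, -0.001, -0.001]
ft_force: [0.6, -0.8, 0.4]
width: 0.087
grip_force: 0.0
```

Call:
{"api": "drive_tool", "payload": {
  "series": [
    [[0,0,0],0],
    [[0,0,0],0],
    [[0,0,0],0],
    [[0,0,0],0],
    [[0,0,0],0],
    [[0,0,0],0],
    [[0,0,0],0],
    [[0,0,0],0],
    [[0,0,0],0],
    [[0,0,0],0]
  ],
  "hand": 1,
  "newtons": 25
}}

```text
time: 87.25
ee_pos: [0.676, 0.1036, 0.1594]
eef_rot: [-0.291, 0.957, -0.001, -0.001]
ft_force: [0.8, -1.6, -1.6]
width: 0.0411
grip_force: 25.0
```

```bash
python3 st.py
python3 - <<'E'
import numpy as np
P=np.array([.6687,.2334]);R=.1297
a=np.radians(273.3-np.linspace(0,89.5,13));X=P+R*np.c_[np.cos(a),np.sin(a)]
print((np.diff(X,axis=0)*100).round(2).tolist(),X[-1])
E
```

```text
[ 0.361  0.67  -0.899  1.337  0.519  1.378  1.634] -146.16 [0.676  0.1036 0.1594] toolz [-0.0022 -0.0017] tilt az -141.2 az 8.7
[[-1.69, 0.01], [-1.67, 0.23], [-1.63, 0.45], [-1.56, 0.65], [-1.46, 0.85], [-1.33, 1.03], [-1.19, 1.2], [-1.02, 1.34], [-0.84, 1.46], [-0.64, 1.56], [-0.44, 1.63], [-0.22, 1.67]] [0.53928515 0.22480428]
```

Call:
{"api": "drive_tool", "payload": {
  "series": [
    [[-1.69,0.01,0],-7.5],
    [[-1.67,0.23,0],-7.5],
    [[-1.63,0.45,0],-7.5],
    [[-1.56,0.65,0],-7.5],
    [[-1.46,0.85,0],-7.5],
    [[-1.33,1.03,0],-7.5],
    [[0,0,0],0],
    [[0,0,0],0],
    [[0,0,0],0],
    [[0,0,0],0]
  ]
}}

```text
time: 88.5
ee_pos: [0.5829, 0.1361, 0.1594]
eef_rot: [0.097, 0.995, 0.001, -0.001]
ft_force: [1.1, 4.5, -3.5]
width: 0.0416
grip_force: 25.0
```

Call:
{"api": "drive_tool", "payload": {
  "series": [
    [[-1.19,1.2,0],-7.5],
    [[-1.02,1.34,0],-7.5],
    [[-0.84,1.46,0],-7.5],
    [[-0.64,1.56,0],-7.5],
    [[0,0,0],0],
    [[0,0,0],0],
    [[0,0,0],0],
    [[0,0,0],0],
    [[0,0,0],0],
    [[0,0,0],0]
  ]
}}

```text
time: 89.75
ee_pos: [0.5461, 0.1912, 0.1594]
eef_rot: [0.351, 0.936, 0.001, -0.001]
ft_force: [4.3, 4.1, -4.4]
width: 0.0413
grip_force: 25.0
```

```bash
python3 st.py
```

```text
[ 0.216  0.383 -0.775  1.646  0.279  1.228  0.235] 138.85 [0.5461 0.1912 0.1594] toolz [-0.0015  0.002 ] tilt az 127.2 az 19.3
```

Call:
{"api": "drive_tool", "payload": {
  "series": [
    [[-0.44,1.63,0],-7.5],
    [[-0.22,1.67,0],-7.5],
    [[0,0,0],0],
    [[0,0,0],0],
    [[0,0.1,0],0],
    [[0,0.1,0],0],
    [[0,0,0],0],
    [[0,0,0],0],
    [[0,0,0],0],
    [[0,0,0],0]
  ]
}}

```text
time: 91.0
ee_pos: [0.5392, 0.2259, 0.1593]
eef_rot: [0.471, 0.882, 0.0, -0.001]
ft_force: [3.2, -3.8, -2.7]
width: 0.0415
grip_force: 25.0
```

```bash
python3 st.py
```

```text
[ 0.123  0.388 -0.739  1.632  0.272  1.229 -0.081] 123.81 [0.5392 0.2259 0.1593] toolz [-0.0015  0.0015] tilt az 135.7 az 22.7
```

Call:
{"api": "drive_tool", "payload": {
  "series": [
    [[0,0.1,0],0],
    [[0,0.1,0],0],
    [[0,0,0],0],
    [[0,0,0],0],
    [[0,0,0],0],
    [[0,0,0],0],
    [[0,0,0],0],
    [[0,0,0],0],
    [[0,0,0],0],
    [[0,0,0],0]
  ]
}}

```text
time: 92.25
ee_pos: [0.5393, 0.2262, 0.1593]
eef_rot: [0.471, 0.882, -0.001, -0.001]
ft_force: [2.3, -8.3, -0.5]
width: 0.0416
grip_force: 25.0
```

```bash
python3 st.py
```

```text
[ 0.12   0.389 -0.738  1.63   0.274  1.232 -0.084] 123.75 [0.5393 0.2262 0.1593] toolz [-0.002 -0.001] tilt az -153.9 az 22.8
```

Call:
{"api": "drive_tool", "payload": {
  "series": [
    [[0,-0.1,-0.01],-10],
    [[0,0,-0.01],-10],
    [[0,0,-0.01],-10],
    [[0,0,-0.01],-10],
    [[0,0,-0.01],-10],
    [[0,0,-0.01],-10],
    [[0,0,-0.01],-10],
    [[0,0,-0.01],-10],
    [[0,0,-0.01],-10],
    [[0,0,-0.01],-10]
  ]
}}

```text
time: 93.5
ee_pos: [0.5403, 0.2256, 0.1581]
eef_rot: [0.979, 0.203, 0.002, 0.001]
ft_force: [10.1, -6.8, -5.1]
width: 0.0413
grip_force: 25.0
```

```bash
python3 st.py; python3 -c "
from h import *
s=r.read_state();print(s['torque'],s['ft_force'],s['width'])"
```

```text
[-0.091  0.332 -0.465  1.646  0.16   1.198 -1.754] 23.42 [0.5403 0.2256 0.1581] toolz [ 0.0041 -0.0006] tilt az -8.2 az 22.7
[-1.34900896 -2.04973259  0.06600207] [10.11619854 -6.803603   -5.08139617] 0.04127877751958407
```

Call:
{"api": "drive_tool", "payload": {
  "series": [
    [[0,0,-0.01],-10],
    [[0,0,-0.01],-10],
    [[0,0,-0.01],-10],
    [[0,0,0],0],
    [[0,0,0],0],
    [[0,0,0],0],
    [[0,0,0],0],
    [[0,0,0],0],
    [[0,0,0],0],
    [[0,0,0],0]
  ]
}}

```text
time: 94.75
ee_pos: [0.5404, 0.2252, 0.1578]
eef_rot: [0.998, -0.055, 0.002, 0.001]
ft_force: [9.6, -6.9, -5.7]
width: 0.0412
grip_force: 25.0
```

Call:
{"api": "drive_tool", "payload": {
  "series": [
    [[0,0,0],0],
    [[0,0,0],0],
    [[0,0,0],0],
    [[0,0,0],0],
    [[0,0,0],0],
    [[0,0,0],10],
    [[0,0,0],10],
    [[0,0,0],10],
    [[0,0,0],10],
    [[0,0,0],10]
  ],
  "hand": 0.2
}}

```text
time: 96.0
ee_pos: [0.539, 0.2275, 0.1581]
eef_rot: [0.927, 0.376, 0.001, -0.001]
ft_force: [0.1, -0.6, 0.6]
width: 0.0693
grip_force: 0.0
```

Call:
{"api": "drive_tool", "payload": {
  "series": [
    [[0,0,0],10],
    [[0,0,0],10],
    [[0,0,0],10],
    [[0,0,0],10],
    [[0,0,0],10],
    [[0,0,0],10],
    [[0,0,0],10],
    [[0,0,0],10],
    [[0,0,0],10],
    [[0,0,0],10]
  ]
}}

```text
time: 97.25
ee_pos: [0.539, 0.2275, 0.1581]
eef_rot: [0.308, 0.952, 0.0, -0.001]
ft_force: [0.9, 0.2, -0.3]
width: 0.0697
grip_force: 0.0
```

```bash
python3 st.py
```

```text
[ 0.16   0.406 -0.794  1.629  0.3    1.235  0.253] 144.17 [0.539  0.2275 0.1581] toolz [-0.0023  0.0015] tilt az 146.5 az 22.9
```

Call:
{"api": "drive_tool", "payload": {
  "series": [
    [[0,-0.1,0],10],
    [[0,-0.1,0],10],
    [[0,-0.05,0],10],
    [[0,0,0],10],
    [[0,0,0],0],
    [[0,0,0],0],
    [[0,0,0],0],
    [[0,0,0],0],
    [[0,0,0],0],
    [[0,0,0],0]
  ]
}}

```text
time: 98.5
ee_pos: [0.539, 0.225, 0.1581]
eef_rot: [-0.033, 0.999, -0.0, -0.001]
ft_force: [0.6, -0.4, 0.5]
width: 0.0695
grip_force: 0.0
```

Call:
{"api": "drive_tool", "payload": {
  "series": [
    [[0,0,0],0],
    [[0,0,0],0],
    [[0,0,0],0],
    [[0,0,0],0],
    [[0,0,0],0],
    [[0,0,0],0],
    [[0,0,0],0],
    [[0,0,0],0],
    [[0,0,0],0],
    [[0,0,0],0]
  ],
  "hand": 1
}}

```text
time: 99.75
ee_pos: [0.539, 0.2249, 0.158]
eef_rot: [-0.034, 0.999, -0.0, -0.001]
ft_force: [0.2, -0.8, 0.3]
width: 0.0415
grip_force: 25.0
```

Call:
{"api": "drive_tool", "payload": {
  "series": [
    [[0,0,-0.01],-10],
    [[0,0,-0.01],-10],
    [[0,0,-0.01],-10],
    [[0,0,-0.01],-10],
    [[0,0,-0.01],-10],
    [[0,0,-0.01],-10],
    [[0,0,-0.01],-10],
    [[0,0,-0.01],-10],
    [[0,0,-0.01],-10],
    [[0,0,-0.01],-10]
  ]
}}

```text
time: 101.0
ee_pos: [0.5398, 0.2255, 0.1569]
eef_rot: [0.746, 0.666, 0.002, -0.001]
ft_force: [5.2, 2.6, -5.0]
width: 0.0415
grip_force: 25.0
```

```bash
cat >> st.py <<'E'
print(s['torque'].round(3),s['ft_force'].round(1),s['width'].round(4))
E
python3 st.py
```

```text
[ 0.031  0.359 -0.615  1.642  0.216  1.207 -0.744] 83.53 [0.5398 0.2255 0.1569] toolz [0.0019 0.0041] tilt az 65.0 az 22.7Traceback (most recent call last):
  File "st.py", line 4, in <module>
    print(s['torque'].round(3),s['ft_force'].round(1),s['width'].round(4))
                                                      ^^^^^^^^^^^^^^^^
AttributeError: 'float' object has no attribute 'round'
```

Call:
{"api": "drive_tool", "payload": {
  "series": [
    [[0,0,-0.01],-10],
    [[0,0,-0.01],-10],
    [[0,0,-0.01],-10],
    [[0,0,-0.01],-10],
    [[0,0,-0.01],-10],
    [[0,0,-0.01],-10],
    [[0,0,-0.01],-10],
    [[0,0,-0.01],-10],
    [[0,0,-0.01],-10],
    [[0,0,0],0]
  ]
}}

```text
time: 102.25
ee_pos: [0.5405, 0.2247, 0.1559]
eef_rot: [0.998, -0.055, 0.003, -0.0]
ft_force: [7.2, 0.3, -6.0]
width: 0.0417
grip_force: 25.0
```

Call:
{"api": "drive_tool", "payload": {
  "series": [
    [[0,0,0],0],
    [[0,0,0],0],
    [[0,0,0],0],
    [[0,0,0],0],
    [[0,0,0],0],
    [[0,0,0],10],
    [[0,0,0],10],
    [[0,0,0],10],
    [[0,0,0],10],
    [[0,0,0],10]
  ],
  "hand": 0.2
}}

```text
time: 103.5
ee_pos: [0.539, 0.225, 0.1562]
eef_rot: [0.927, 0.376, 0.001, -0.001]
ft_force: [0.4, 0.2, 0.7]
width: 0.0693
grip_force: 0.0
```

Call:
{"api": "drive_tool", "payload": {
  "series": [
    [[0,0,0],10],
    [[0,0,0],10],
    [[0,0,0],10],
    [[0,0,0],10],
    [[0,0,0],10],
    [[0,0,0],10],
    [[0,0,0],10],
    [[0,0,0],10],
    [[0,0,0],10],
    [[0,0,0],10]
  ]
}}

```text
time: 104.75
ee_pos: [0.5391, 0.2249, 0.1562]
eef_rot: [0.308, 0.952, 0.0, -0.001]
ft_force: [-0.4, -0.2, -0.1]
width: 0.0699
grip_force: 0.0
```

Call:
{"api": "drive_tool", "payload": {
  "series": [
    [[0,0,0],10],
    [[0,0,0],10],
    [[0,0,0],10],
    [[0,0,0],10],
    [[0,0,0],0],
    [[0,0,0],0],
    [[0,0,0],0],
    [[0,0,0],0],
    [[0,0,0],0],
    [[0,0,0],0]
  ]
}}

```text
time: 106.0
ee_pos: [0.539, 0.225, 0.1562]
eef_rot: [-0.033, 0.999, -0.0, -0.001]
ft_force: [-0.2, 0.6, 0.4]
width: 0.0696
grip_force: 0.0
```

```bash
sed -i "s/,s\['width'\].round(4)//" st.py; python3 st.py
```

```text
[ 0.243  0.443 -0.905  1.629  0.362  1.25   0.905] -176.17 [0.539  0.225  0.1562] toolz [-0.0027 -0.0004] tilt az -172.2 az 22.7
[ 0.135 -0.112  0.028] [-0.2  0.6  0.4]
```

Call:
{"api": "drive_tool", "payload": {
  "series": [
    [[0,0,0],0],
    [[0,0,0],0],
    [[0,0,0],0],
    [[0,0,0],0],
    [[0,0,0],0],
    [[0,0,0],0],
    [[0,0,0],0],
    [[0,0,0],0],
    [[0,0,0],0],
    [[0,0,0],0]
  ],
  "hand": 1
}}

```text
time: 107.25
ee_pos: [0.5391, 0.2249, 0.1562]
eef_rot: [-0.033, 0.999, -0.0, -0.001]
ft_force: [-0.5, -2.1, 1.0]
width: 0.0413
grip_force: 25.0
```

Call:
{"api": "drive_tool", "payload": {
  "series": [
    [[0,0,-0.01],-10],
    [[0,0,-0.01],-10],
    [[0,0,-0.01],-10],
    [[0,0,-0.01],-10],
    [[0,0,-0.01],-10],
    [[0,0,-0.01],-10],
    [[0,0,-0.01],-10],
    [[0,0,-0.01],-10],
    [[0,0,-0.01],-10],
    [[0,0,-0.01],-10]
  ]
}}

```text
time: 108.5
ee_pos: [0.5398, 0.2256, 0.1551]
eef_rot: [0.746, 0.666, 0.002, -0.001]
ft_force: [4.8, 1.3, -4.9]
width: 0.0418
grip_force: 25.0
```

```bash
python3 st.py
```

```text
[ 0.024  0.358 -0.606  1.644  0.213  1.202 -0.742] 83.54 [0.5398 0.2256 0.1551] toolz [0.0019 0.0041] tilt az 65.0 az 22.7
[ 0.35  -1.313  0.092] [ 4.8  1.3 -4.9]
```

Call:
{"api": "drive_tool", "payload": {
  "series": [
    [[0,0,-0.01],-10],
    [[0,0,-0.01],-10],
    [[0,0,-0.01],-10],
    [[0,0,-0.01],-10],
    [[0,0,0],-5],
    [[0,0,0],0],
    [[0,0,0],0],
    [[0,0,0],0],
    [[0,0,0],0],
    [[0,0,0],0]
  ]
}}

```text
time: 109.75
ee_pos: [0.5403, 0.2253, 0.1546]
eef_rot: [0.943, 0.332, 0.003, -0.001]
ft_force: [7.4, 0.8, -5.9]
width: 0.0415
grip_force: 25.0
```

```bash
python3 st.py
```

```text
[-0.071  0.337 -0.487  1.651  0.167  1.19  -1.489] 38.84 [0.5403 0.2253 0.1546] toolz [0.0046 0.003 ] tilt az 33.1 az 22.6
[ 0.224 -1.68  -0.08 ] [ 7.4  0.8 -5.9]
```

Call:
{"api": "drive_tool", "payload": {
  "series": [
    [[0,0,-0.01],-5],
    [[0,0,0],-5],
    [[0,0,-0.01],-5],
    [[0,0,0],-5],
    [[0,0,0],0],
    [[0,0,0],0],
    [[0,0,0],0],
    [[0,0,0],0],
    [[0,0,0],0],
    [[0,0,0],0]
  ]
}}

```text
time: 111.0
ee_pos: [0.5396, 0.2248, 0.1544]
eef_rot: [0.986, 0.165, 0.002, -0.0]
ft_force: [5.5, -0.4, -3.9]
width: 0.041
grip_force: 25.0
```

```bash
python3 st.py
```

```text
[-0.111  0.329 -0.437  1.654  0.148  1.188 -1.823] 18.95 [0.5396 0.2248 0.1544] toolz [0.0035 0.0012] tilt az 18.4 az 22.6
[-0.334 -1.211  0.005] [ 5.5 -0.4 -3.9]
```

Call:
{"api": "drive_tool", "payload": {
  "series": [
    [[0,0,0],-5],
    [[0,0,0],-5],
    [[0,0,0],0],
    [[0,0,0],0],
    [[0,0,0],0],
    [[0,0,0],0],
    [[0,0,0],0],
    [[0,0,0],0],
    [[0,0,0],0],
    [[0,0,0],0]
  ]
}}

```text
time: 112.25
ee_pos: [0.5391, 0.2249, 0.1546]
eef_rot: [0.997, 0.077, 0.001, -0.0]
ft_force: [2.2, -2.1, -1.0]
width: 0.0412
grip_force: 25.0
```

```bash
python3 st.py
```

```text
[-0.132  0.325 -0.412  1.655  0.139  1.188 -1.993] 8.85 [0.5391 0.2249 0.1546] toolz [0.0028 0.0004] tilt az 7.8 az 22.6
[-0.822 -0.654  0.213] [ 2.2 -2.1 -1. ]
```

Call:
{"api": "drive_tool", "payload": {
  "series": [
    [[0,0,0],0],
    [[0,0,0],0],
    [[0,0,0],-5],
    [[0,0,0],-5],
    [[0,0,0],-5],
    [[0,0,0],0],
    [[0,0,0],0],
    [[0,0,0],0],
    [[0,0,0],0],
    [[0,0,0],0]
  ],
  "newtons": 40
}}

```text
time: 113.5
ee_pos: [0.539, 0.2251, 0.1547]
eef_rot: [0.999, -0.053, 0.001, -0.0]
ft_force: [0.1, -4.3, 5.0]
width: 0.0412
grip_force: 40.0
```

```bash
python3 st.py
```

```text
[-0.163  0.32  -0.375  1.657  0.126  1.186 -2.246] -6.13 [0.539  0.2251 0.1547] toolz [ 0.0027 -0.0001] tilt az -1.1 az 22.7
[-0.835  0.183  0.375] [ 0.1 -4.3  5. ]
```

Call:
{"api": "drive_tool", "payload": {
  "series": [
    [[0,0,0],0],
    [[0,0,0],0],
    [[0,0,0],0],
    [[0,0,0],0],
    [[0,0,0],0],
    [[0,0,2],0],
    [[0,0,4],0],
    [[0,0,4],0],
    [[-2,0,2],0],
    [[-4,0,0],0]
  ],
  "hand": 0
}}

```text
time: 114.75
ee_pos: [0.4796, 0.2253, 0.2761]
eef_rot: [0.999, -0.054, 0.003, -0.001]
ft_force: [-0.6, 0.6, 0.4]
width: 0.0872
grip_force: 0.0
```

Call:
{"api": "drive_tool", "payload": {
  "series": [
    [[-4,-2,0],0],
    [[-3,-5,0],0],
    [[0,-5,0],0],
    [[0,-5,0],0],
    [[0,0,0],0],
    [[0,0,0],0],
    [[0,0,0],0],
    [[0,0,0],0],
    [[0,0,0],0],
    [[0,0,0],0]
  ]
}}

```text
time: 116.0
ee_pos: [0.409, 0.0552, 0.2745]
eef_rot: [0.999, -0.053, 0.001, -0.0]
ft_force: [-0.3, 0.3, -0.3]
width: 0.087
grip_force: 0.0
```

```bash
python3 st.py
python3 - <<'E'
from h import *
ims=[]
for n,(x,y) in(("side",(220,60)),("top",(90,100))):
    im,K,Rc,o=cam(n); q=proj([[.539,.2248,.166],[.539,.2248,.178]],K,Rc,o); print(n,"knob pred",q[1].round(1))
    ims.append(cv2.resize(im[y:y+190,x:x+190] if n=="side" else im[y:y+190,x:x+190],(570,570)[:2] if 0 else (400,400),interpolation=cv2.INTER_CUBIC))
cv2.imwrite("pics/fin.png",np.hstack(ims))
E
```

```text
[ 0.02  -0.155 -0.235  1.893 -0.036  1.396 -1.884] -6.13 [0.409  0.0552 0.2745] toolz [ 0.0027 -0.0001] tilt az -3.1 az 7.7
[0.01  0.043 0.056] [-0.3  0.3 -0.3]
side knob pred [314.5 127.2]
top knob pred [168.1 192.8]
```

View pics/fin.png

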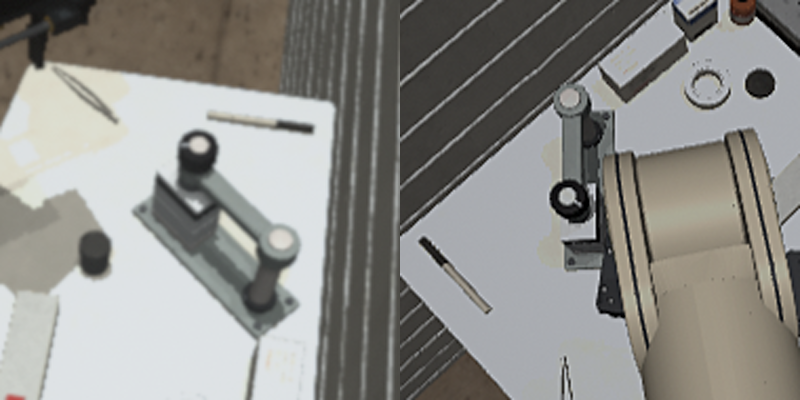

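Call:
{"api": "drive_tool", "payload": {
  "series": [
    [[1,4,0],0],
    [[2,5,0],0],
    [[2,5,0],0],
    [[1,2.7,0],0],
    [[0,0,0],0],
    [[0,0,0],0],
    [[0,0,0],0],
    [[0,0,0],0],
    [[0,0,0],0],
    [[0,0,0],0]
  ]
}}

```text
time: 117.35
ee_pos: [0.469, 0.2218, 0.2746]
eef_rot: [0.999, -0.054, 0.001, -0.0]
ft_force: [-0.4, 0.3, -0.6]
width: 0.0872
grip_force: 0.0
```

```bash
python3 st.py
python3 - <<'E'
from h import *
im,K,Rc,o=cam("wrist"); cv2.imwrite("pics/w11.png",im)
g=cv2.cvtColor(im,cv2.COLOR_BGR2GRAY)
p=proj([[.5393,.2248,.172],[.6687,.2334,.148]],K,Rc,o);c=p[0].astype(int);print(p)
m=np.zeros_like(g);sl=np.s_[max(c[1]-40,0):c[1]+40,c[0]-40:c[0]+40];m[sl]=(g<55)[sl]
n,l,st,_=cv2.connectedComponentsWithStats(m);k=1+st[1:,4].argmax()
q,R=cv2.minEnclosingCircle(cv2.findNonZero((l==k).astype(np.uint8)));print(q,R,R/K[0,0]*(o[2]-.172),ray([q],K,Rc,o,.172))
E
```

```text
[-0.142  0.1   -0.416  1.654  0.043  1.394 -2.241] -6.17 [0.469  0.2218 0.2746] toolz [ 0.0029 -0.0001] tilt az -2.8 az 25.3
[ 0.094 -0.008 -0.019] [-0.4  0.3 -0.6]
[[247.92823574 108.24750172]
 [219.9166569  -53.33161615]]
(247.8975830078125, 107.06024169921875) 25.132081985473633 0.02182210467605824 [[0.54025847 0.22471201]]
```

View pics/w11.png

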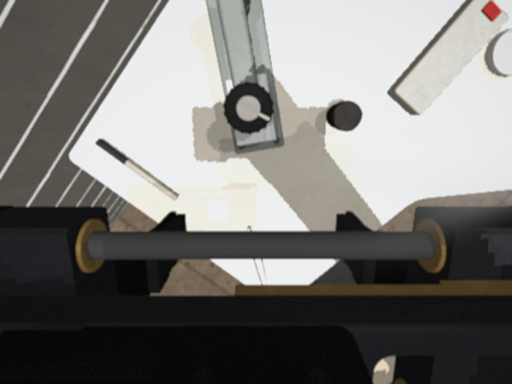

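The knob sits at (248,107), which is (0.540, 0.225), exactly home over the pile. It is at its stop, so I hand the job in.

```bash
python3 -c "
from bench import r
print(r.close_job())"
```

```text
the job is handed in; nothing more can be done
None
```

The job is handed in at about 117 s of the 210 s allowed: the one lens plate there (16 mm) is clamped in the press with the 32, 24 and 8 mm packers, 80 mm in all. The arm is home against its stop and the knob is down at its stop. The 16 mm packer was never touched and should still be lying on the desk, though the last pictures did not show it; the hand-in gave no verdict.

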